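Stroke the feed slide, then load the steel strip

ROBOT

A 7-joint arm with a two-finger parallel gripper is mounted at the origin on the work surface; the furniture and walls round the work are solid. World frame = base frame: x ahead of the robot, y to its left, z up, the work surface at z = 0. Lengths are in mm, angles in rad, forces in N, time in s.
With the tool pointing down it reaches from about 400 to 875 mm from the base axis. Payload 4.4 kg.
Tool frame: the origin (TCP) lies at the very end of the fingers, on their centre line; the grasp point (between the pads) lies 19 mm behind it; y points along the fingers, z is the direction in which the jaws open and shut, and the axes are right-handed (so a half turn about y gives the same grasp; the last joint's range is limited). The gripper opens to 85 mm and grips with 20 to 120 N. Pads are 22 mm wide; open, the fingers measure 114 mm over their backs; the gripper's body (76 mm by 85 mm) begins 54 mm behind the grasp point. The pads swing forward as they close: fully open they stand 13 mm farther back than shut.
Start: joints at [-1.365, 0.628, 0.038, 1.517, -0.027, 0.996, -0.02], TCP at [174.478, 626.159, 231.313] pointing down, gripper open.
Joint ranges: [-3.06, 3.06], [-0.37, 2.12], [-1.25, 1.32], [0.18, 2.47], [-1.1, 4.24], [0.23, 1.98], [-2.94, 2.94]. Speed limits (rad/s): [2.57, 2.57, 3.14, 3.14, 3.14, 3.14, 3.14].

INTERFACE

Orientations are given as [roll, pitch, yaw] about the fixed x, y, z axes, in that order (R = Rz(yaw) Ry(pitch) Rx(roll)).
In Python, from cell import ctrl, imaging, finish_job gives the robot as it stands.
- The arm moves only by the shell command python3 -m inch 'ROWS'. ROWS is JSON, one flat list of numbers, 7 for each row, row after row: the opening, from 0 (shut) to 1 (fully open), then the shift along the tool's x, y, z in cm, then the turn, a rotation vector about the tool's x, y, z in degrees. A call has 1 to 12 rows; each row is the pose to reach, as a shift and turn from the pose commanded when the call began, along the tool's axes at that moment; what a row does not reach only later rows make up. A row lasts 1/10 s, in which the tool goes at most 50 mm and 8.59 degrees, less where a joint would pass 70% of its speed; a pose out of reach is approached as far as the arm can. A call with a gripper value outside its range is refused whole. The fingers move at their own pace and stop on an object; the grip force is fixed at half the most. Time passes only in rows, so rows that repeat a pose let the fingers close. It gives the time, the measured TCP pose, the force and the opening at its end, in the units of the state.
- ctrl.read_state(): the state, without advancing time (a new reading comes with each control period).
- imaging.get_image(name): name is "scene" or "top"; returns a dict with "img" (384x512x3 uint8, red, green, blue), "fx", "fy", "cx", "cy" (pixels), "R" (3x3) and "t" (3): a world point X has camera coordinates R X + t. Camera axes: x right, y down, z forward; pixel columns grow to the right and rows downward; lengths in mm; the calibration is good to about 2 mm. A picture is of the moment at which its call begins. There is no depth.
- finish_job(): hands the job in, once; it reports no verdict.
The state is a dict: "clock": time; "qpos": joint angles; "qd": joint speeds; "tau": joint torques, N m; "eef_pos": TCP position; "tool_rot": TCP orientation; "force": force on the tool from outside, world axes, zero at the start; "torque": the same for the moment, N m; "width": finger opening in mm.
Only numpy, scipy, OpenCV 4.12 (cv2) and the standard library are available. Lean on these libraries where they do the work, as an engineer would, in place of code of your own. Each camera call takes 0.05 s, during which the arm holds its last target.

TASK

Check the feed slide for sticky spots: by its black leaning handle, reaching in under the front of the clear guard, slowly run the carriage all the way to its left end, pause there a moment with the hand on the handle, then all the way back to its right end and pause again likewise. Then, with the carriage still at the right end, slide the steel strip flat across from the infeed table onto the carriage deck, without lifting or tipping it, until its leading end meets the red stop bar, straight and centred between the black lines, and let go. Do not push the carriage away from the right end, and leave the other things on the table where they are.

Things in the scene. Friction and masses are not known exactly. Their poses are not given: they have to be found in the camera images.
- feed_slide: fixed feed slide. Origin on the table under the rail's middle; its y runs along the rail to the left, x away from the robot. Base plate x -65..75, y -188..188, 12 mm thick. Steel infeed table at y -335..-175, x -50..50. Clear guard sheet with yellow front edge over y 0..200, x -82..72, underside 226 high, on two 18 mm posts at x 64, y 15 and 178 (all mm). Right of y = 0 nothing is overhead.
- carriage (a joint): travel of the blue carriage, m: 0 = right end, next to the infeed table (loading position); grows to 0.16 = left end. It stays where left; moving it takes about 5 N plus 10 N per m/s, so a hard push on its stop bar drives it away.
- handle_grip (a point): grip centre of the carriage's black handle: flat bar 18 mm thick along the slide's y, 22 mm wide, 85 mm long, leaning 30 degrees from vertical, its top toward the robot (slide's -x). Point on its axis, 103 mm above the table, 29 mm from its upper end, 65 mm left of the carriage's middle. Axes as the feed slide. The guard blocks a vertical tool: lean it along the bar, close along y.
- carriage_seat (a point): point on the aluminium carriage deck (84 mm in x, 180 mm in y, top 65 mm high) where the strip's underside must have its middle: on the centre line between two black lines, 59.5 mm right of the red stop bar's face (bar 60 mm wide, 10 mm high). 24.5 mm right of the carriage's middle. Axes as the feed slide. At the right end the deck is 5 mm from the infeed table and 3 mm lower.
- infeed_top (a point): middle of the top surface of the infeed table, 68 mm high; axes as the feed slide
- guard_edge (a point): middle of the lower front edge of the clear guard, 226 mm above the table, 82 mm in front of the rail's middle; axes as the feed slide
- blank_mid (a point): centre of the loose dark steel strip (with one hole) on the infeed table: 119 mm long along its own x, 36 mm wide along its own y, 6 mm thick, about 0.2 kg. It lies roughly along the rail. Can be gripped across its width.
- mug: bystander, leave alone: white coffee mug, 92 mm across, 95 mm tall; origin on its underside
- carton: bystander, leave alone: white open carton 110 x 108 x 100 mm; origin on its underside
- tape: bystander, leave alone: yellow tape measure 36 x 68 x 62 mm; origin on its underside
- pliers: bystander, leave alone: pliers with red handles, 182 mm long, lying flat, 10 mm high; origin on its underside
- hammer: bystander, leave alone: ball-pein hammer, 254 mm long, lying flat, 28 mm high; origin on its underside
- square: bystander, leave alone: try square 110 x 171 mm lying flat, 23 mm high; origin on its underside
- grinder: bystander, leave alone: die grinder 274 mm long lying flat, 60 mm high; origin on its underside
- stack_a: bystander, leave alone: stack of dark steel strips 127 x 38 x 30 mm; origin on its underside
Mind the look-alikes: they are no part of the job. What is shaped like the part that bears blank_mid but yellow is not meant.

How it is judged:
By the outcome, as a careful person would: the job done as asked, in the order asked, and still so for the second after the job is handed in, with the robot touching nothing.
It also fails if it takes over 61 s, if anything falls off the work surface, if the arm or the gripper's body presses on something with over 40 N, if the wrist force passes 120 N, or if a joint passes its speed limit or range.

## Working session

There is one attempt and no reset: what is moved stays moved. The work goes in short steps, Python scripts to look and compute and a shell command to move; the robot and the scene stay as the last step left them, time stands still between calls to the robot, and variables do not carry over. Pictures are saved under pics/ and viewed, and the job is handed in when it is done.

```bash
ls; mkdir -p pics; python3 - <<'E'
from cell import ctrl, imaging
import cv2,json,numpy as np
s=ctrl.read_state();print({k:np.round(v,3).tolist() for k,v in s.items()})
for n in("scene","top"):
    d=imaging.get_image(n);cv2.imwrite(f"pics/{n}0.png",cv2.cvtColor(d["img"],cv2.COLOR_RGB2BGR))
    print(n,d["fx"],d["fy"],d["cx"],d["cy"],np.array(d["R"]).round(4).tolist(),np.array(d["t"]).round(1).tolist())
    np.savez(f"{n}.npz",fx=d["fx"],fy=d["fy"],cx=d["cx"],cy=d["cy"],R=d["R"],t=d["t"])
E
```

```text
pics
{'clock': 0.0, 'qpos': [-1.365, 0.629, 0.038, 1.518, -0.027, 0.996, -0.02], 'qd': [-0.001, 0.001, 0.0, -0.001, 0.002, 0.002, 0.001], 'tau': [-0.0, -56.341, 1.227, -19.343, 0.011, 0.011, -0.0], 'eef_pos': [174.304, 625.524, 230.385], 'tool_rot': [-1.573, 0.0, -0.272], 'force': [-0.501, -0.575, 0.749], 'torque': [-0.032, 0.009, 0.013], 'width': 85.555}
scene 412.60191033258485 412.60191033258485 263.11117256746513 189.93966457580294 [[0.8508, -0.5253, 0.0156], [-0.3792, -0.6342, -0.6737], [0.3638, 0.5673, -0.7388]] [-369.2, 253.3, 1495.0]
top 356.68633557919424 356.68633557919424 256.7702435278982 191.02382679886057 [[-0.0167, -0.9999, -0.0032], [-0.9894, 0.017, -0.144], [0.1441, 0.0008, -0.9896]] [24.9, 420.8, 1576.3]
```

View pics/scene0.png

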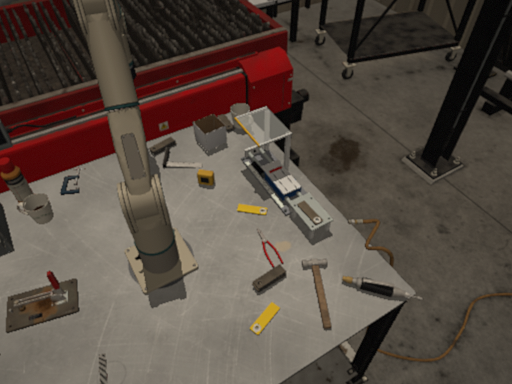

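View pics/top0.png

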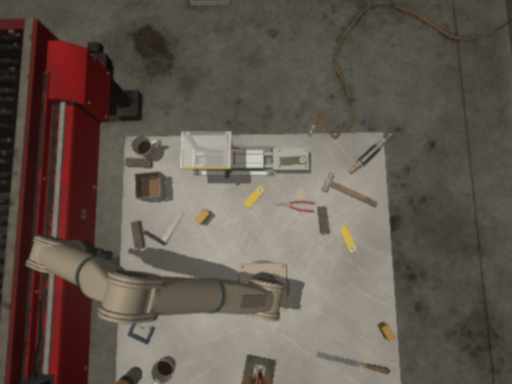

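The top view shows the guard at about (206,150), the carriage at (255,158) and the infeed table with its dark strip at (293,159). Yellow look-alike strips lie at (254,197) and (348,238), and a dark stack at (323,220). I'll enlarge this area.

```bash
python3 - <<'E'
import cv2
a=cv2.imread("pics/top0.png")[120:215,170:330];cv2.imwrite("pics/topc.png",cv2.resize(a,None,fx=5,fy=5,interpolation=cv2.INTER_CUBIC))
a=cv2.imread("pics/scene0.png")[95:245,220:345];cv2.imwrite("pics/scenec.png",cv2.resize(a,None,fx=4,fy=4,interpolation=cv2.INTER_CUBIC))
E
```

```text
(no output)
```

View pics/topc.png

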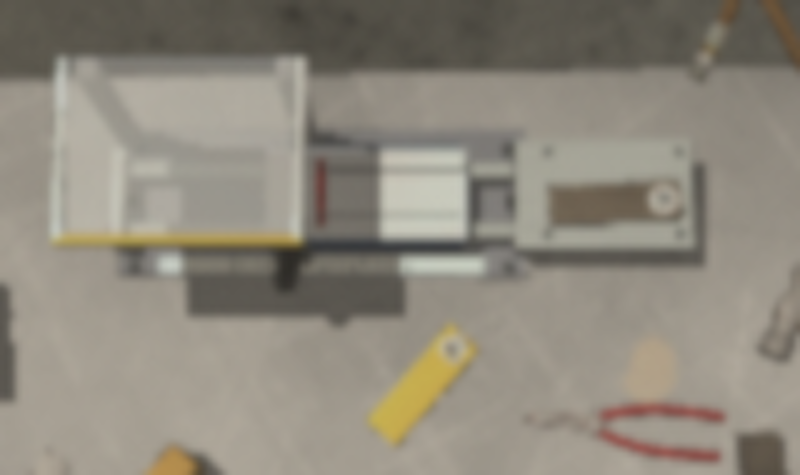

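View pics/scenec.png

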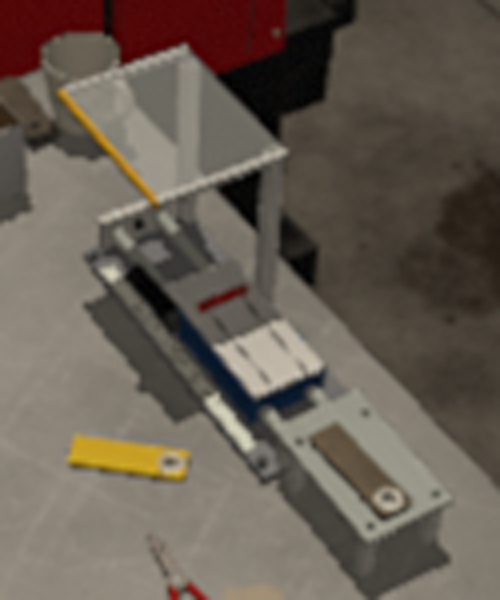

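```bash
cat > fit.py <<'E'
import numpy as np
from scipy.optimize import least_squares
C={n:dict(np.load(n+".npz")) for n in("scene","top")}
def proj(n,X):
    c=C[n];p=c["R"]@np.asarray(X,float)+c["t"];return np.array([c["fx"]*p[0]/p[2]+c["cx"],c["fy"]*p[1]/p[2]+c["cy"]])
def unproj(n,uv,z):
    c=C[n];d=c["R"].T@np.array([(uv[0]-c["cx"])/c["fx"],(uv[1]-c["cy"])/c["fy"],1]);o=-c["R"].T@c["t"]
    return o+d*(z-o[2])/d[2]
def T(p,X):
    c,s=np.cos(p[2]),np.sin(p[2]);return np.array([p[0]+c*X[0]-s*X[1],p[1]+s*X[0]+c*X[1],X[2]])
def cp(n,u,v): 
    return np.array([(u+.5)/5-.5+170,(v+.5)/5-.5+120]) if n=="top" else np.array([(u+.5)/4-.5+220,(v+.5)/4-.5+95])
E
python3 - <<'E'
from fit import *
O=[("top",(516,138),(50,-175,68)),("top",(693,138),(50,-335,68)),("top",(694,250),(-50,-335,68)),("top",(516,248),(-50,-175,68)),
("top",(52,241),(-82,200,226)),("top",(303,241),(-82,0,226)),
("scene",(274,420),(-50,-175,68)),("scene",(372,535),(-50,-335,68)),("scene",(452,500),(50,-335,68)),("scene",(352,388),(50,-175,68)),
("scene",(60,92),(-82,200,226)),("scene",(157,203),(-82,0,226))]
f=lambda p:np.concatenate([proj(n,T(p,X))-cp(n,*u) for n,u,X in O])
r=least_squares(f,[550,50,0],loss="soft_l1");p=r.x;print(p,np.degrees(p[2]));print(r.fun.reshape(-1,2).round(1).tolist())
np.save("slide.npy",p)
def loc(n,u,z):
    w=unproj(n,cp(n,*u),z);c,s=np.cos(p[2]),np.sin(p[2]);d=w[:2]-p[:2];return np.round([c*d[0]+s*d[1],-s*d[0]+c*d[1]],1),w.round(1)
for t,n,u,z in [("deckR","top",(467,150),65),("deckR","top",(467,240),65),("bar","top",(325,160),75),("bar","top",(325,225),70),("line","top",(420,171),65),("line","top",(420,214),65),
("strip","top",(547,190),74),("strip","top",(550,223),74),("strip","top",(683,181),74),("strip","top",(683,216),74),("hole","top",(663,199),74),
("deckRs","scene",(250,395),65),("deckRs","scene",(323,367),65),("strip s","scene",(312,435),74),("s","scene",(338,424),74),("hole","scene",(390,498),74),("htop","top",(288,288),128)]:
    print(t,*loc(n,u,z))
E
```

```text
[ 5.69392130e+02  1.22412685e+02 -2.78213796e-02] -1.5940476337823835
[[-0.8, -0.4], [-0.4, -0.0], [-0.4, -0.5], [-0.9, -0.5], [-0.5, -0.3], [-0.7, 0.2], [-0.2, 1.8], [-1.2, 2.0], [0.8, 0.1], [1.6, 0.5], [0.0, 1.1], [-0.1, 1.9]]
deckR [  37.7 -134.7] [603.3 -13.3  65. ]
deckR [ -44.7 -135.4] [521.  -11.7  65. ]
bar [24.5 -8.2] [593.7 113.5  75. ]
bar [-33.5  -9.1] [535.7 114.3  70. ]
line [ 17.9 -92.8] [584.7  29.2  65. ]
line [-21.4 -93.3] [545.4  29.8  65. ]
strip [  -0.5 -205.9] [563.1 -83.4  74. ]
strip [ -30.4 -208.7] [533.2 -85.3  74. ]
strip [   8.9 -326.8] [ 569.2 -204.5   74. ]
strip [ -22.9 -326.5] [ 537.4 -203.3   74. ]
hole [  -7.6 -308.9] [ 553.2 -186.1   74. ]
deckRs [ -45.9 -125.9] [520.   -2.1  65. ]
deckRs [  38.3 -129.7] [604.1  -8.3  65. ]
strip s [ -25.8 -205.7] [537.9 -82.5  74. ]
s [   3.9 -206.4] [567.6 -84.   74. ]
hole [  -4.8 -306.1] [ 556.1 -183.4   74. ]
htop [-101.4   17.3] [468.6 142.5 128. ]
```

```bash
python3 - <<'E'
import cv2
a=cv2.imread("pics/top0.png")[160:190,205:260];cv2.imwrite("pics/th.png",cv2.resize(a,None,fx=14,fy=14,interpolation=cv2.INTER_CUBIC))
a=cv2.imread("pics/scene0.png")[135:190,235:305];cv2.imwrite("pics/sh.png",cv2.resize(a,None,fx=10,fy=10,interpolation=cv2.INTER_CUBIC))
E
```

```text
(no output)
```

View pics/th.png

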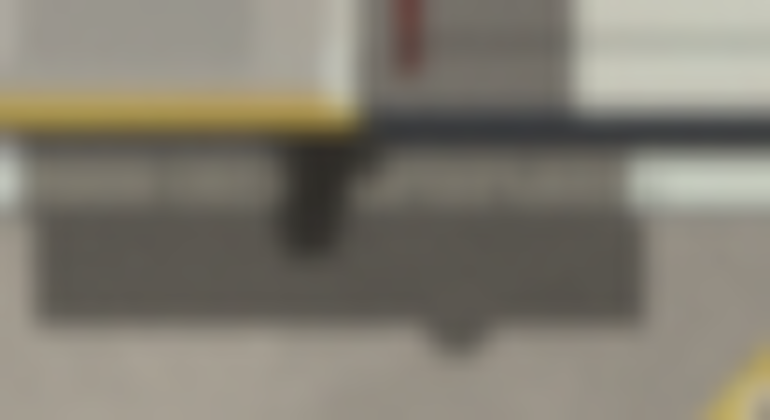

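View pics/sh.png

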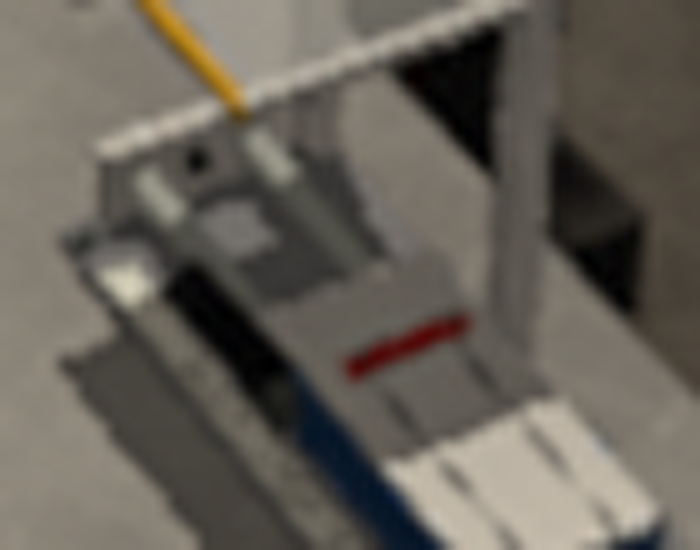

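```bash
python3 - <<'E'
from fit import *
p=np.load("slide.npy")
u=np.array([(311.5)/14-.5+205,252/14-.5+160]); w=unproj("top",u,122.6);print(w, "grip world", w+[24,0,0])
u=np.array([188/10-.5+235,280/10-.5+135]); w=unproj("scene",u,128.1);print(w,"grip world",w+[14.5,0,0])
# refit with per camera pixel offsets, adding deck corners and carriage q
O=[("top",(516,138),(50,-175,68)),("top",(693,138),(50,-335,68)),("top",(694,250),(-50,-335,68)),("top",(516,248),(-50,-175,68)),
("top",(52,241),(-82,200,226)),("top",(303,241),(-82,0,226)),
("scene",(274,420),(-50,-175,68)),("scene",(372,535),(-50,-335,68)),("scene",(452,500),(50,-335,68)),("scene",(352,388),(50,-175,68)),
("scene",(60,92),(-82,200,226)),("scene",(157,203),(-82,0,226)),
("top",(467,150),(42,'c-90',65)),("top",(467,240),(-42,'c-90',65)),("scene",(250,395),(-42,'c-90',65)),("scene",(323,367),(42,'c-90',65)),
("top",(325,160),(30,'c35',75)),("top",(325,225),(-30,'c35',75))]
def f(v):
    p=v[:3];o=[]
    for n,u,X in O:
        X=list(X)
        if isinstance(X[1],str): X[1]=v[3]+float(X[1][1:])
        o.append(proj(n,T(p,X))+(v[4:6] if n=="top" else v[6:8])-cp(n,*u))
    return np.concatenate(o+[v[4:]*.5])
r=least_squares(f,[569,122,-.03,-43,0,0,0,0],loss="soft_l1");print(r.x.round(3));print(r.fun.reshape(-1,2).round(1).tolist())
for k,X in dict(grip=(-80,r.x[3]+65,103)).items():print(k,T(r.x,X))
E
```

```text
[468.29174097 144.88147552 122.6       ] grip world [492.29174097 144.88147552 122.6       ]
[478.55418558 151.18257952 128.1       ] grip world [493.05418558 151.18257952 128.1       ]
[ 5.70290e+02  1.23558e+02 -2.80000e-02 -4.17150e+01  8.53000e-01
  6.85000e-01 -4.48000e-01 -6.89000e-01]
[[-0.2, 0.2], [0.2, 0.5], [0.2, 0.0], [-0.3, 0.0], [0.0, 0.1], [-0.1, 0.7], [-0.6, 0.9], [-1.7, 1.0], [0.3, -0.8], [1.1, -0.5], [-0.4, 0.2], [-0.5, 1.0], [-0.1, -0.4], [-0.2, -0.1], [1.2, -0.4], [0.6, -0.9], [0.3, -0.7], [-0.0, -0.5], [0.4, 0.3], [-0.2, -0.3]]
grip [490.98279606 149.10409857 103.        ]
```

```bash
cat > h.py <<'E'
import numpy as np,json,os
from scipy.spatial.transform import Rotation as Ro
F="cmd.json"
def cur():
    if os.path.exists(F):
        d=json.load(open(F));return np.array(d["p"]),Ro.from_quat(d["q"])
    return np.array([174.478,626.159,231.313]),Ro.from_euler("xyz",[-1.573,0,-0.272])
def plan(pos,rpydeg):
    p,R=cur();T=Ro.from_euler("xyz",rpydeg,degrees=True)
    s=R.inv().apply(np.array(pos)-p)/10;rv=np.degrees((R.inv()*T).as_rotvec())
    print("row",s.round(2).tolist(),rv.round(2).tolist())
def did(*r):
    "last row of a call (6 numbers cm,deg)"
    p,R=cur();p=p+R.apply(np.array(r[:3])*10);R=R*Ro.from_rotvec(np.radians(r[3:]))
    json.dump(dict(p=p.tolist(),q=R.as_quat().tolist()),open(F,"w"))
    print("cmd",p.round(1),R.as_euler("xyz",degrees=True).round(2))
def st():
    from cell import ctrl
    s=ctrl.read_state();print({k:np.round(s[k],2).tolist() for k in("clock","qpos","eef_pos","force","width")}, np.degrees(s["tool_rot"]).round(2))
def pic(name,cam,box,k):
    from cell import imaging; import cv2
    a=imaging.get_image(cam)["img"][box[1]:box[3],box[0]:box[2],::-1]
    cv2.imwrite(f"pics/{name}.png",cv2.resize(np.ascontiguousarray(a),None,fx=k,fy=k,interpolation=cv2.INTER_CUBIC))
E
python3 - <<'E'
from h import *; from fit import *
print(unproj("top",(150,187),60),unproj("top",(142,148),60),unproj("top",(205,216),60))
plan([420,150,235],[-90,0,-1.6]);plan([437,148,199],[-90,-30,-1.6])
E
```

```text
[443.01293507 490.70361176  60.        ] [621.57783177 531.48480652  60.        ] [310.26760342 246.27166033  60.        ]
row [36.44, -0.28, -39.27] [0.13, -13.98, -0.02]
row [38.13, 3.32, -39.0] [3.78, -13.63, -29.86]
```

```bash
python3 -m inch '[1,36.5,-0.3,-39.3,0,-14,0, 1,36.5,-0.3,-39.3,0,-14,0, 1,36.5,-0.3,-39.3,0,-14,0, 1,36.5,-0.3,-39.3,0,-14,0, 1,36.5,-0.3,-39.3,0,-14,0, 1,36.5,-0.3,-39.3,0,-14,0, 1,36.5,-0.3,-39.3,0,-14,0, 1,36.5,-0.3,-39.3,0,-14,0, 1,36.5,-0.3,-39.3,0,-14,0, 1,36.5,-0.3,-39.3,0,-14,0, 1,36.5,-0.3,-39.3,0,-14,0, 1,36.5,-0.3,-39.3,0,-14,0]'; python3 -c "
from h import *
did(36.5,-.3,-39.3,0,-14,0);st();plan([437,148,199],[-90,-30,-1.6])"
```

```text
clock: 1.3
eef_pos: [422.7, 144.1, 234.3]
tool_rot: [-1.573, -0.001, -0.037]
force: [0.3, 0.5, 0.2]
width: 85.3
cmd [420.5 149.6 235.2] [-9.012e+01  3.000e-02 -1.580e+00]
{'clock': 1.3, 'qpos': [-0.42, 0.34, 0.03, 2.05, -0.01, 0.75, 1.15], 'eef_pos': [422.66, 144.06, 234.26], 'force': [0.31, 0.46, 0.17], 'width': 85.32} [-9.014e+01 -6.000e-02 -2.130e+00]
row [1.66, 3.62, -0.1] [0.12, 0.05, -30.03]
```

```bash
python3 -m inch '[1,0.5,1,0,0,0,-8, 1,1,2,0,0,0,-16, 1,1.5,3,0,0,0,-24, 1,1.7,3.6,0,0,0,-30, 1,1.7,3.6,0,0,0,-30, 1,1.7,3.6,0,0,0,-30, 1,1.7,3.6,0,0,0,-30]'; python3 -c "
from h import *
did(1.7,3.6,0,0,0,-30);st();plan([501.5,148,86.5],[-90,-30,-1.6])
pic('t1','top',(170,120,330,215),5);pic('s1','scene',(200,80,340,230),4)"
```

```text
clock: 2.0
eef_pos: [434.3, 124.4, 199.4]
tool_rot: [-1.66, -0.428, -0.021]
force: [-0.9, -0.2, 0.1]
width: 85.7
cmd [437.5 149.  199.2] [-90.14 -29.97  -1.51]
{'clock': 2.0, 'qpos': [-0.55, 0.32, -0.04, 2.41, 1.27, 0.34, -0.26], 'eef_pos': [434.34, 124.43, 199.4], 'force': [-0.92, -0.24, 0.07], 'width': 85.71} [-95.09 -24.5   -1.22]
row [-0.08, 12.96, 0.1] [0.1, 0.07, -0.03]
```

View pics/t1.png

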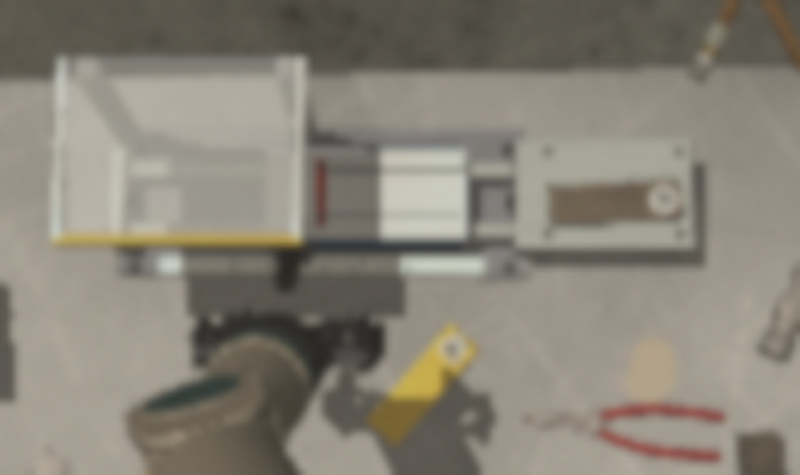

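View pics/s1.png

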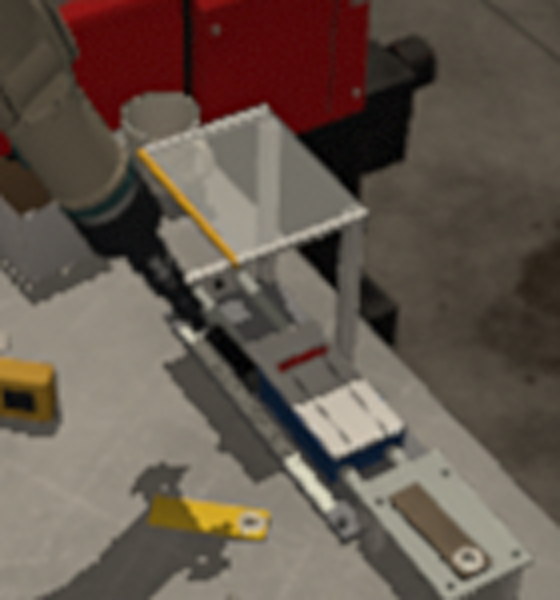

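```bash
python3 -m inch '[1,0,2.5,0,0,0,0, 1,0,5,0,0,0,0, 1,0,5,0,0,0,0, 1,0,5,0,0,0,0, 1,0,5,0,0,0,0, 1,0,5,0,0,0,0, 1,0,5,0,0,0,0, 1,0,5,0,0,0,0, 1,0,5,0,0,0,0, 1,0,5,0,0,0,0]'; python3 -c "
from h import *
did(0,5,0,0,0,0);st();plan([501.5,148,86.5],[-90,-30,-1.6])"
```

```text
clock: 3.1
eef_pos: [455.3, 118.4, 154.3]
tool_rot: [-1.66, -0.427, -0.023]
force: [-0.0, 0.1, 0.3]
width: 85.1
cmd [462.4 148.2 155.9] [-90.14 -29.97  -1.51]
{'clock': 3.1, 'qpos': [-0.53, 0.45, -0.01, 2.42, 1.73, 0.3, -0.7], 'eef_pos': [455.27, 118.35, 154.32], 'force': [-0.05, 0.12, 0.25], 'width': 85.08} [-95.1  -24.44  -1.33]
row [-0.08, 7.96, 0.1] [0.1, 0.07, -0.03]
```

```bash
python3 -c "
from h import *
plan([465.3,148,157.8],[-90,-26,-1.6])"
```

```text
row [0.35, -0.02, -0.01] [0.1, 0.07, 3.97]
```

```bash
python3 -m inch '[1,0.35,0,0,0,0,4, 1,0.35,0,0,0,0,4, 1,0.35,0,0,0,0,4, 1,0.35,0,0,0,0,4, 1,0.35,0,0,0,0,4]'; python3 -c "
from h import *
did(.35,0,0,0,0,4);st()"
```

```text
clock: 3.6
eef_pos: [458.3, 118.0, 155.5]
tool_rot: [-1.658, -0.357, -0.03]
force: [0.5, 0.1, 0.0]
width: 85.5
cmd [465.4 148.1 157.6] [-90.14 -25.97  -1.52]
{'clock': 3.6, 'qpos': [-0.48, 0.44, -0.02, 2.35, 1.29, 0.27, -0.22], 'eef_pos': [458.25, 118.01, 155.53], 'force': [0.45, 0.14, 0.02], 'width': 85.47} [-94.99 -20.44  -1.7 ]
```

```bash
cat >> h.py <<'E'
def sync():
    from cell import ctrl
    s=ctrl.read_state();json.dump(dict(p=list(map(float,s["eef_pos"])),q=Ro.from_euler("xyz",s["tool_rot"]).as_quat().tolist()),open(F,"w"))
    st()
E
python3 -c "
from h import *
sync();plan([465.3,148,157.8],[-90,-26,-1.6])"
```

```text
{'clock': 3.6, 'qpos': [-0.48, 0.44, -0.02, 2.35, 1.29, 0.27, -0.22], 'eef_pos': [458.25, 118.01, 155.53], 'force': [0.45, 0.14, 0.02], 'width': 85.47} [-94.99 -20.44  -1.7 ]
row [0.66, -0.26, 3.01] [5.02, 0.15, -5.56]
```

```bash
python3 -m inch '[1,0.7,-0.3,3,5,0,-5.6, 1,0.7,-0.3,3,5,0,-5.6, 1,0.7,-0.3,3,5,0,-5.6, 1,0.7,-0.3,3,5,0,-5.6, 1,0.7,-0.3,3,5,0,-5.6, 1,0.7,-0.3,3,5,0,-5.6, 1,0.7,-0.3,3,5,0,-5.6, 1,0.7,-0.3,3,5,0,-5.6]'; python3 -c "
from h import *
sync();plan([465.3,148,157.8],[-90,-26,-1.6]);plan([500.3,148,85.9],[-90,-26,-1.6])"
```

```text
clock: 4.4
eef_pos: [466.0, 148.1, 158.6]
tool_rot: [-1.572, -0.455, -0.025]
force: [0.2, 0.2, -0.9]
width: 85.3
{'clock': 4.4, 'qpos': [-0.43, 0.45, -0.14, 2.41, 1.91, 0.32, -0.87], 'eef_pos': [466.0, 148.05, 158.57], 'force': [0.24, 0.16, -0.87], 'width': 85.26} [-90.09 -26.05  -1.46]
row [-0.1, 0.04, -0.01] [0.02, 0.13, 0.05]
row [-0.11, 8.03, 0.09] [0.02, 0.13, 0.05]
```

Reached the pre-grasp pose. I'll check both views before going down.

```bash
python3 -c "
from h import *
pic('t2','top',(190,140,270,210),8);pic('s2','scene',(210,90,310,190),6)"
```

```text
(no output)
```

View pics/t2.png

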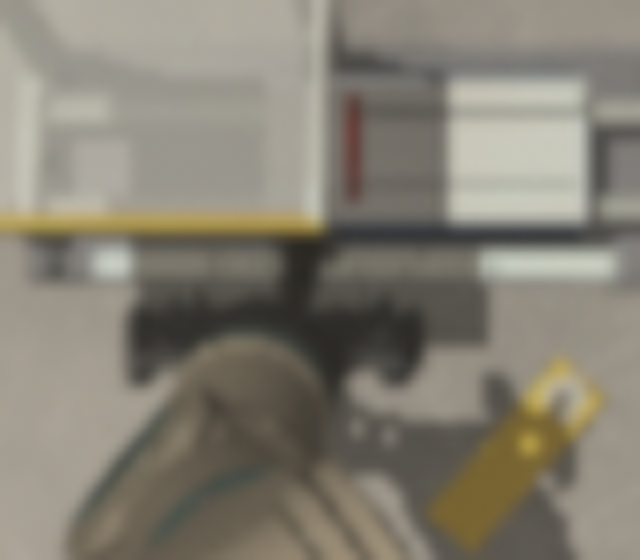

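View pics/s2.png

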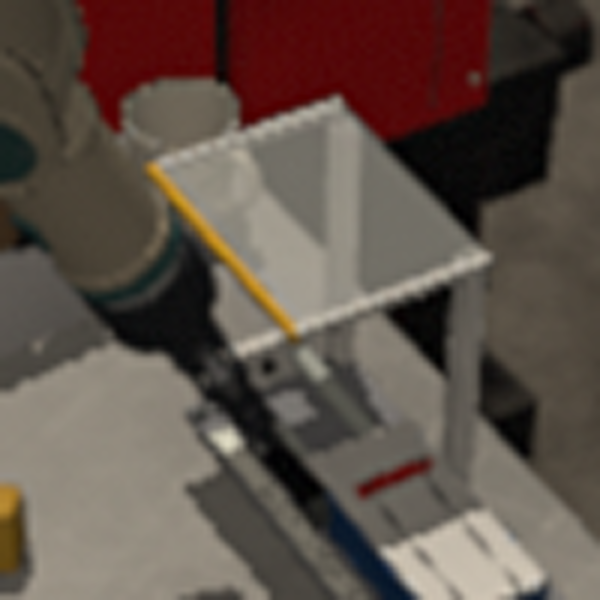

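The fingers, at top-crop x of about 155 and 405, straddle the handle at about (298,290), and the guard edge is clear. Descending along the tool axis.

```bash
python3 -m inch '[1,-0.1,1.5,0,0,0,0, 1,-0.1,3,0,0,0,0, 1,-0.1,4.5,0,0,0,0, 1,-0.1,6,0,0,0,0, 1,-0.1,7,0,0,0,0, 1,-0.1,8,0,0,0,0, 1,-0.1,8,0,0,0,0, 1,-0.1,8,0,0,0,0]'; python3 -c "
from h import *
sync();plan([500.3,148,85.9],[-90,-26,-1.6])
pic('t3','top',(190,140,270,210),8);pic('s3','scene',(210,90,310,190),6)"
```

```text
clock: 5.3
eef_pos: [499.8, 147.2, 86.1]
tool_rot: [-1.572, -0.454, -0.025]
force: [0.1, -0.2, 0.4]
width: 85.7
{'clock': 5.3, 'qpos': [-0.28, 0.66, -0.3, 2.39, 2.19, 0.49, -1.1], 'eef_pos': [499.79, 147.16, 86.11], 'force': [0.14, -0.23, 0.38], 'width': 85.68} [-90.08 -26.02  -1.43]
row [0.03, 0.04, 0.09] [0.01, 0.15, 0.02]
```

View pics/t3.png

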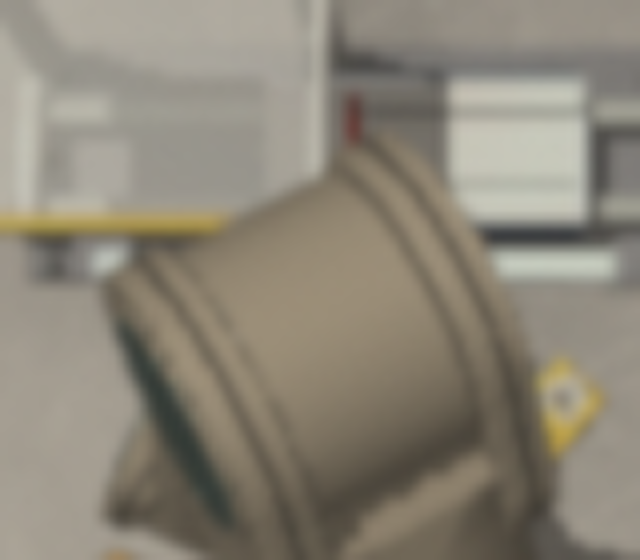

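View pics/s3.png

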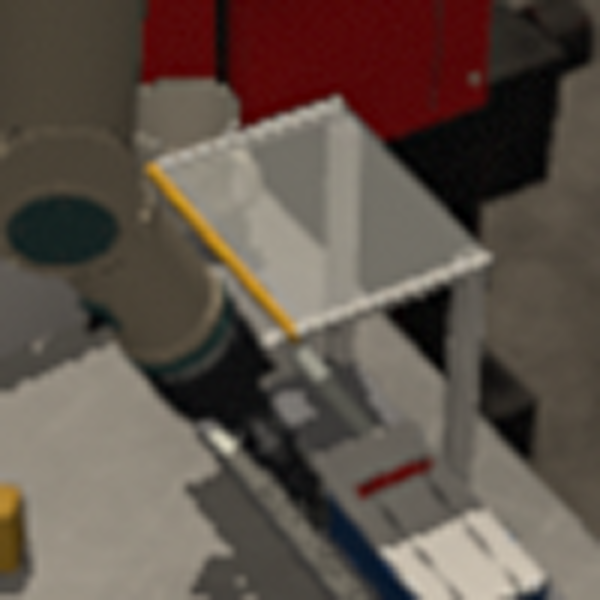

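```bash
python3 -m inch '[0.6,0,0,0,0,0,0, 0.3,0,0,0,0,0,0, 0,0,0,0,0,0,0, 0,0,0,0,0,0,0, 0,0,0,0,0,0,0, 0,0,0,0,0,0,0, 0,0,0,0,0,0,0, 0,0,0,0,0,0,0]'; python3 -c "
from h import *
sync()"
```

```text
clock: 6.2
eef_pos: [500.0, 147.0, 86.4]
tool_rot: [-1.572, -0.455, -0.025]
force: [-1.1, -1.9, 6.1]
width: 17.2
{'clock': 6.2, 'qpos': [-0.28, 0.66, -0.3, 2.39, 2.19, 0.5, -1.1], 'eef_pos': [499.95, 147.02, 86.37], 'force': [-1.12, -1.88, 6.07], 'width': 17.23} [-90.09 -26.06  -1.42]
```

```bash
python3 -m inch '[0,0,0,0.3,0,0,0, 0,0,0,0.8,0,0,0, 0,0,0,1.3,0,0,0, 0,0,0,1.8,0,0,0, 0,0,0,2.3,0,0,0, 0,0,0,2.8,0,0,0, 0,0,0,3.3,0,0,0, 0,0,0,3.8,0,0,0, 0,0,0,4.3,0,0,0, 0,0,0,4.8,0,0,0, 0,0,0,5.3,0,0,0, 0,0,0,5.8,0,0,0]'; python3 -c "
from h import *
sync()
pic('s4','scene',(190,70,310,190),5)"
```

```text
clock: 7.4
eef_pos: [501.0, 203.6, 86.3]
tool_rot: [-1.574, -0.455, -0.025]
force: [-4.6, -5.7, 9.3]
width: 17.6
{'clock': 7.4, 'qpos': [-0.44, 0.67, -0.25, 2.32, 2.02, 0.47, -1.04], 'eef_pos': [501.01, 203.6, 86.33], 'force': [-4.58, -5.68, 9.27], 'width': 17.59} [-90.2  -26.05  -1.46]
```

View pics/s4.png

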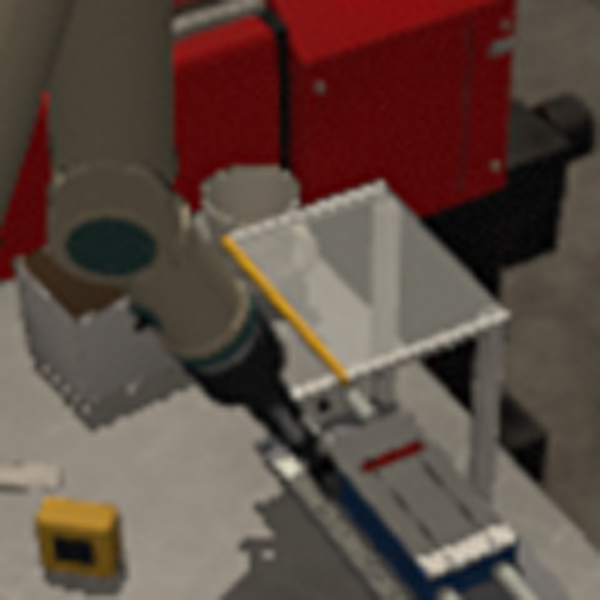

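```bash
python3 -m inch '[0,0,0,0.5,0,0,0, 0,0,0,1,0,0,0, 0,0,0,1.5,0,0,0, 0,0,0,2,0,0,0, 0,0,0,2.5,0,0,0, 0,0,0,3,0,0,0, 0,0,0,3.5,0,0,0, 0,0,0,4,0,0,0, 0,0,0,4.5,0,0,0, 0,0,0,5,0,0,0, 0,0,0,5.4,0,0,0, 0,0,0,5.7,0,0,0]'; python3 -c "
from h import *
sync()"
```

```text
clock: 8.65
eef_pos: [502.1, 261.0, 86.3]
tool_rot: [-1.574, -0.454, -0.025]
force: [-6.8, -4.7, 11.0]
width: 17.3
{'clock': 8.65, 'qpos': [-0.58, 0.68, -0.2, 2.23, 1.82, 0.44, -0.93], 'eef_pos': [502.11, 261.05, 86.34], 'force': [-6.76, -4.69, 11.04], 'width': 17.34} [-90.17 -26.03  -1.42]
```

```bash
python3 -m inch '[0,-0.02,0,0.3,0,0,0, 0,-0.03,0,0.6,0,0,0, 0,-0.05,0,0.8,0,0,0, 0,-0.05,0,1,0,0,0, 0,-0.05,0,1.1,0,0,0]'; python3 -c "
from h import *
sync()"
```

```text
clock: 9.15
eef_pos: [502.3, 267.7, 86.4]
tool_rot: [-1.579, -0.456, -0.027]
force: [-9.6, -14.0, 18.6]
width: 17.2
{'clock': 9.15, 'qpos': [-0.6, 0.68, -0.19, 2.22, 1.78, 0.44, -0.91], 'eef_pos': [502.27, 267.74, 86.37], 'force': [-9.57, -13.98, 18.59], 'width': 17.22} [-90.49 -26.12  -1.54]
```

```bash
python3 -m inch '[0,0,0,0.2,0,0,0, 0,0,0,0.3,0,0,0, 0,0,0,0.3,0,0,0, 0,0,0,0.3,0,0,0]'; python3 -c "
from h import *
sync();
pic('s5','scene',(190,70,310,190),5)
pic('t5','top',(170,120,330,215),5)"
```

```text
clock: 9.55
eef_pos: [502.3, 267.7, 86.3]
tool_rot: [-1.583, -0.456, -0.028]
force: [-10.4, -18.6, 21.8]
width: 17.3
{'clock': 9.55, 'qpos': [-0.61, 0.68, -0.19, 2.21, 1.76, 0.44, -0.9], 'eef_pos': [502.26, 267.7, 86.34], 'force': [-10.4, -18.56, 21.82], 'width': 17.29} [-90.71 -26.13  -1.62]
```

View pics/s5.png

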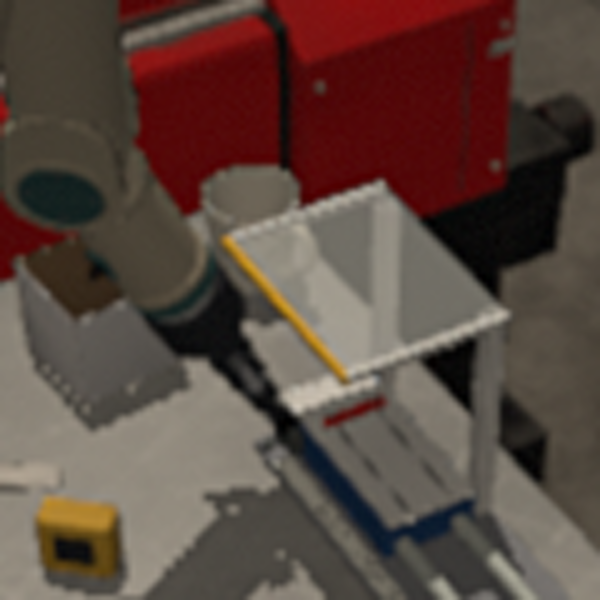

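View pics/t5.png

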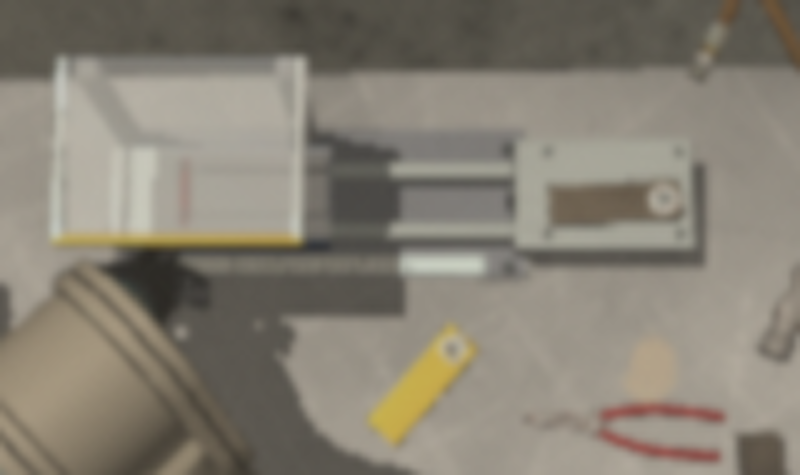

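```bash
python3 -m inch '[0,0,0,0,0,0,0, 0,0,0,0,0,0,0, 0,0,0,0,0,0,0, 0,0,0,0,0,0,0, 0,0,0,0,0,0,0, 0,0,0,0,0,0,0, 0,0,0,0,0,0,0, 0,0,0,0,0,0,0, 0,0,0,0,0,0,0, 0,0,0,0,0,0,0]' && python3 -m inch '[0,0,0,-0.5,0,0,0, 0,0,0,-1,0,0,0, 0,0,0,-1.5,0,0,0, 0,0,0,-2,0,0,0, 0,0,0,-2.5,0,0,0, 0,0,0,-3,0,0,0, 0,0,0,-3.5,0,0,0, 0,0,0,-4,0,0,0, 0,0,0,-4.5,0,0,0, 0,0,0,-5,0,0,0, 0,0,0,-5.5,0,0,0, 0,0,0,-6,0,0,0]'; python3 -c "
from h import *
sync()"
```

```text
clock: 10.65
eef_pos: [502.3, 267.7, 86.3]
tool_rot: [-1.583, -0.456, -0.028]
force: [-11.3, -18.8, 20.6]
width: 17.3
clock: 11.85
eef_pos: [501.3, 219.5, 86.4]
tool_rot: [-1.568, -0.455, -0.023]
force: [-2.2, 5.1, 5.0]
width: 17.2
{'clock': 11.85, 'qpos': [-0.47, 0.67, -0.24, 2.3, 1.99, 0.46, -1.03], 'eef_pos': [501.32, 219.46, 86.4], 'force': [-2.19, 5.1, 5.03], 'width': 17.22} [-89.82 -26.06  -1.3 ]
```

```bash
python3 -m inch '[0,0,0,-0.5,0,0,0, 0,0,0,-1,0,0,0, 0,0,0,-1.5,0,0,0, 0,0,0,-2,0,0,0, 0,0,0,-2.5,0,0,0, 0,0,0,-3,0,0,0, 0,0,0,-3.5,0,0,0, 0,0,0,-4,0,0,0, 0,0,0,-4.5,0,0,0, 0,0,0,-5,0,0,0, 0,0,0,-5.5,0,0,0, 0,0,0,-6,0,0,0]'; python3 -c "
from h import *
sync()"
```

```text
clock: 13.05
eef_pos: [500.2, 159.1, 86.4]
tool_rot: [-1.568, -0.455, -0.023]
force: [-0.4, 5.2, 4.4]
width: 17.5
{'clock': 13.05, 'qpos': [-0.31, 0.66, -0.29, 2.37, 2.17, 0.49, -1.1], 'eef_pos': [500.17, 159.15, 86.37], 'force': [-0.41, 5.24, 4.45], 'width': 17.5} [-89.85 -26.08  -1.29]
```

```bash
python3 -m inch '[0,0,0,-0.5,0,0,0, 0,0,0,-1,0,0,0, 0,0,0,-1.5,0,0,0, 0,0,0,-2,0,0,0, 0,0,0,-2.5,0,0,0, 0,0,0,-3,0,0,0, 0,0,0,-3.5,0,0,0, 0,0,0,-4,0,0,0, 0,0,0,-4.3,0,0,0, 0,0,0,-4.6,0,0,0, 0,0,0,-4.8,0,0,0]'; python3 -c "
from h import *
sync()"
```

```text
clock: 14.15
eef_pos: [499.3, 110.2, 86.4]
tool_rot: [-1.57, -0.456, -0.023]
force: [0.2, 5.6, 3.9]
width: 17.4
{'clock': 14.15, 'qpos': [-0.17, 0.66, -0.32, 2.42, 2.3, 0.51, -1.12], 'eef_pos': [499.27, 110.17, 86.37], 'force': [0.18, 5.65, 3.9], 'width': 17.35} [-89.93 -26.11  -1.33]
```

```bash
python3 -m inch '[0,0,0,-0.2,0,0,0, 0,0,0,-0.4,0,0,0, 0,0,0,-0.6,0,0,0, 0,0,0,-0.8,0,0,0, 0,0,0,-0.8,0,0,0, 0,0,0,-0.8,0,0,0]'; python3 -c "
from h import *
sync()"
```

```text
clock: 14.75
eef_pos: [499.2, 107.9, 86.4]
tool_rot: [-1.563, -0.455, -0.018]
force: [1.0, 18.0, 1.6]
width: 17.3
{'clock': 14.75, 'qpos': [-0.15, 0.66, -0.33, 2.43, 2.32, 0.51, -1.13], 'eef_pos': [499.15, 107.85, 86.42], 'force': [0.99, 17.96, 1.57], 'width': 17.29} [-89.54 -26.06  -1.04]
```

```bash
python3 -m inch '[0,0,0,0,0,0,0, 0,0,0,0,0,0,0, 0,0,0,0,0,0,0, 0,0,0,0,0,0,0, 0,0,0,0,0,0,0, 0,0,0,0,0,0,0, 0,0,0,0,0,0,0, 0,0,0,0,0,0,0, 0,0,0,0.2,0,0,0, 0,0,0,0.3,0,0,0, 0,0,0,0.3,0,0,0]'; python3 -c "
from h import *
sync();pic('t6','top',(170,120,330,215),5)"
```

```text
clock: 15.85
eef_pos: [499.2, 107.8, 86.4]
tool_rot: [-1.567, -0.455, -0.021]
force: [1.1, 10.8, 2.0]
width: 17.6
{'clock': 15.85, 'qpos': [-0.16, 0.66, -0.33, 2.43, 2.32, 0.51, -1.13], 'eef_pos': [499.19, 107.82, 86.4], 'force': [1.13, 10.85, 2.01], 'width': 17.59} [-89.77 -26.1   -1.2 ]
```

View pics/t6.png

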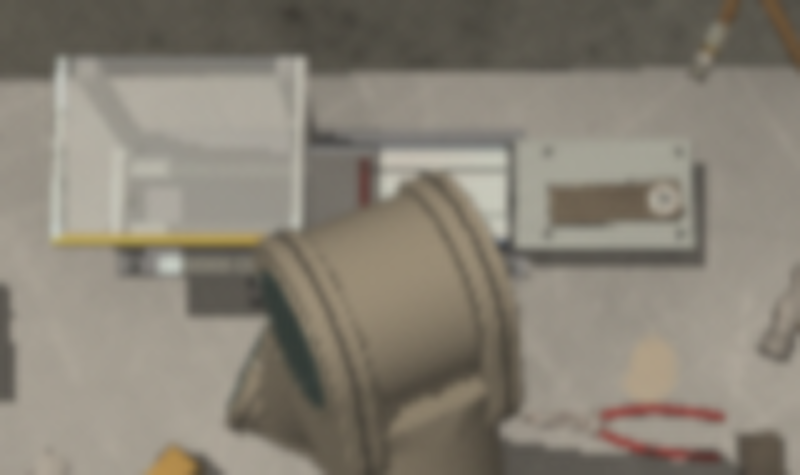

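```bash
python3 -m inch '[1,0,0,0,0,0,0, 1,0,0,0,0,0,0, 1,0,0,0,0,0,0, 1,0,0,0,0,0,0, 1,0,0,0,0,0,0, 1,0,-1,0,0,0,0, 1,0,-2.5,0,0,0,0, 1,0,-4,0,0,0,0, 1,0,-5.5,0,0,0,0, 1,0,-7,0,0,0,0, 1,0,-7,0,0,0,0]'; python3 -c "
from h import *
sync();pic('s6','scene',(190,70,340,230),4)
for y in(-40,-147): plan([480,y,215],[-90,0,-15])"
```

```text
clock: 17.0
eef_pos: [467.4, 104.4, 150.8]
tool_rot: [-1.571, -0.457, -0.025]
force: [0.5, 0.3, -0.7]
width: 85.7
{'clock': 17.0, 'qpos': [-0.25, 0.46, -0.23, 2.46, 2.13, 0.35, -0.98], 'eef_pos': [467.38, 104.36, 150.78], 'force': [0.55, 0.3, -0.74], 'width': 85.66} [-90.02 -26.19  -1.43]
row [4.29, -5.04, -14.4] [-3.09, 13.33, 26.07]
row [4.53, -4.92, -25.1] [-3.09, 13.33, 26.07]
```

View pics/s6.png

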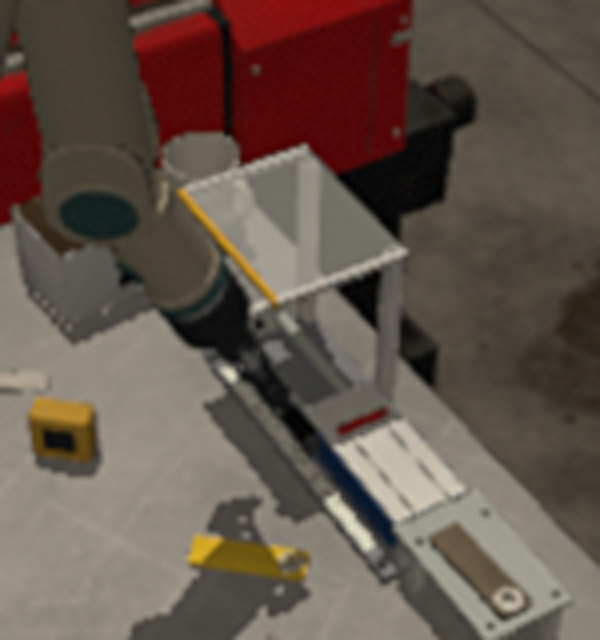

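```bash
python3 -m inch '[1,1,-4,-4,0,0,0, 1,2,-6,-9,0,2,8, 1,4,-6.5,-14,0,4,16, 1,4.3,-6.5,-19,-3,8,26, 1,4.5,-6.5,-25,-3,13,26, 1,4.5,-6.5,-25,-3,13,26, 1,4.5,-6.5,-25,-3,13,26, 1,4.5,-6.5,-25,-3,13,26, 1,4.5,-6.5,-25,-3,13,26, 1,4.5,-6.5,-25,-3,13,26]'; python3 -c "
from h import *
sync();
plan([556,-145,200],[-90,0,-88])"
```

```text
clock: 18.05
eef_pos: [472.0, -145.0, 227.5]
tool_rot: [-1.574, -0.009, -0.248]
force: [2.1, 0.0, -1.3]
width: 85.4
{'clock': 18.05, 'qpos': [0.66, 0.46, -0.59, 1.95, 0.35, 0.83, 1.2], 'eef_pos': [471.95, -145.02, 227.51], 'force': [2.11, 0.04, -1.28], 'width': 85.39} [-90.19  -0.54 -14.22]
row [8.12, 2.82, 2.08] [-0.18, 73.78, 0.58]
```

```bash
python3 -c "
from h import *
pic('t7','top',(250,135,320,180),11);pic('s7','scene',(270,170,340,240),9)"
```

```text
(no output)
```

View pics/t7.png

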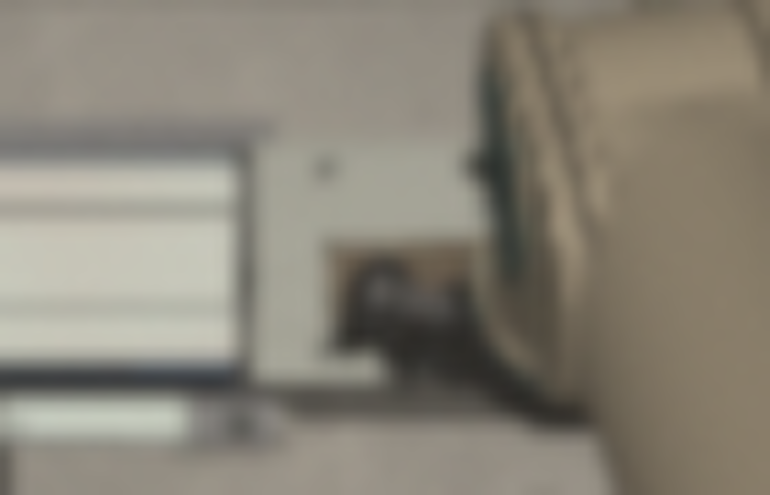

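View pics/s7.png

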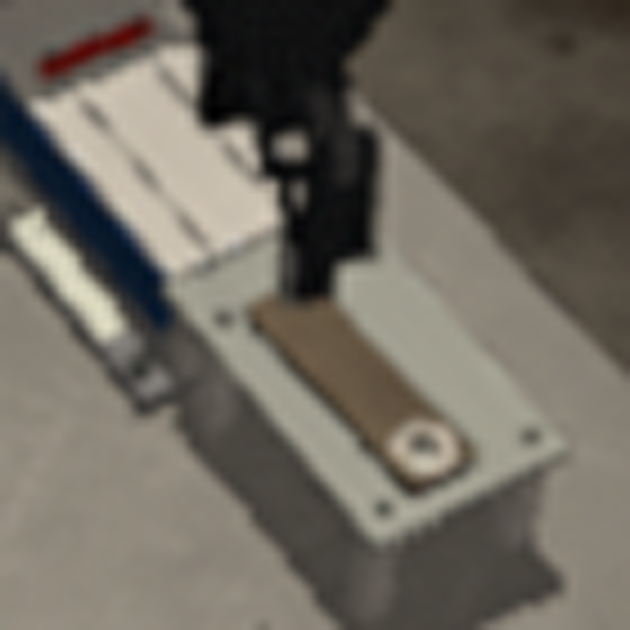

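```bash
python3 -c "
import cv2
a=cv2.imread('pics/top0.png')[142:176,268:314];cv2.imwrite('pics/t0z.png',cv2.resize(a,None,fx=16,fy=16,interpolation=cv2.INTER_CUBIC))"
```

```text
(no output)
```

View pics/t0z.png

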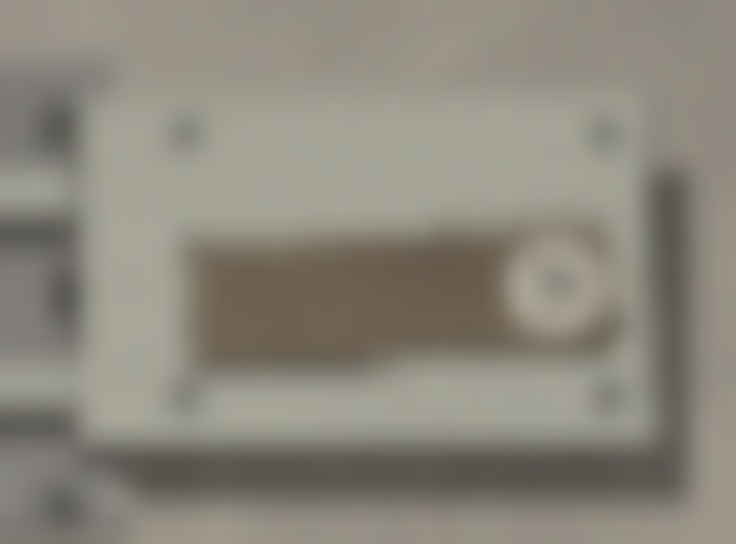

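```bash
python3 - <<'E'
from fit import *
q=lambda u,v:np.array([(u+.5)/16-.5+268,(v+.5)/16-.5+142])
tab=np.array([unproj("top",q(*u),68) for u in[(78,92),(645,95),(658,440),(82,442)]])
st=np.array([unproj("top",q(*u),74) for u in[(187,243),(600,225),(612,350),(200,367)]])
for n,a in(("tab",tab),("strip",st)):
    print(n,a.mean(0).round(1),a[:,:2].round(1).tolist()); d=(a[0]+a[3]-a[1]-a[2]);print(np.degrees(np.arctan2(-d[0],d[1])))
# scene pic s7: strip centre
q=lambda u,v:np.array([(u+.5)/9-.5+270,(v+.5)/9-.5+170])
print(unproj("scene",q(385-24,394),74)) # rough
st=np.array([unproj("scene",q(*u),74) for u in[(250,315),(325,298),(472,455),(415,488)]]);print(st.mean(0),st.round(1).tolist())
tab=np.array([unproj("scene",q(*u),68) for u in[(168,283),(375,545),(565,445)]]);print(tab.round(1).tolist(),(tab[0]+tab[2])/2)
E
```

```text
tab [ 561.  -134.5   68. ] [[612.4, -55.5], [608.8, -214.1], [510.4, -214.0], [512.6, -54.3]]
-1.0529948785167864
strip [ 551.  -143.1   74. ] [[567.1, -84.5], [570.3, -199.3], [534.7, -201.4], [531.9, -87.2]]
1.4874607352180549
[ 548.62165596 -146.49712128   74.        ]
[ 551.85595129 -144.27857641   74.        ] [[533.5, -86.8, 74.0], [566.6, -95.5, 74.0], [568.9, -196.5, 74.0], [538.3, -198.2, 74.0]]
[[516.8, -49.7, 68.0], [510.2, -210.0, 68.0], [608.9, -208.9, 68.0]] [ 562.8661218 -129.318633    68.       ]
```

```bash
python3 -c "
from h import *
plan([551.5,-143.5,150],[-90,0,-88.5])"
```

```text
row [7.6, 7.82, 2.13] [-0.18, 74.28, 0.58]
```

```bash
python3 -m inch '[1,7.6,1,2.1,0,8,0.6, 1,7.6,2,2.1,0,16,0.6, 1,7.6,3,2.1,-0.2,24,0.6, 1,7.6,4,2.1,-0.2,32,0.6, 1,7.6,5,2.1,-0.2,40,0.6, 1,7.6,6,2.1,-0.2,48,0.6, 1,7.6,7,2.1,-0.2,56,0.6, 1,7.6,7.8,2.1,-0.2,64,0.6, 1,7.6,7.8,2.1,-0.2,72,0.6, 1,7.6,7.8,2.1,-0.2,74.3,0.6, 1,7.6,7.8,2.1,-0.2,74.3,0.6, 1,7.6,7.8,2.1,-0.2,74.3,0.6]'; python3 -c "
from h import *
sync();plan([551.5,-143.5,72],[-90,0,-88.5])
pic('s8','scene',(240,110,360,250),4)"
```

```text
clock: 19.35
eef_pos: [552.6, -145.4, 149.6]
tool_rot: [-1.568, -0.006, -1.547]
force: [0.7, 0.1, -0.1]
width: 85.9
{'clock': 19.35, 'qpos': [0.31, 0.62, -0.17, 1.82, 0.16, 0.71, 0.08], 'eef_pos': [552.62, -145.45, 149.63], 'force': [0.74, 0.11, -0.14], 'width': 85.93} [-89.82  -0.36 -88.63]
row [-0.25, 7.76, -0.13] [-0.18, -0.13, 0.36]
```

View pics/s8.png

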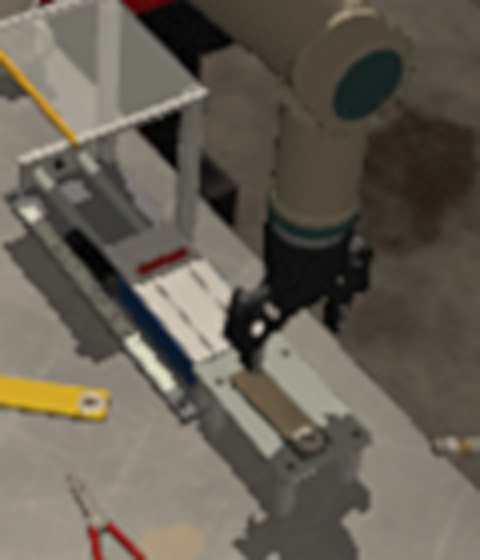

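```bash
python3 -m inch '[0.7,-0.25,2,-0.15,-0.2,-0.1,0.4, 0.7,-0.25,4,-0.15,-0.2,-0.1,0.4, 0.7,-0.25,5.5,-0.15,-0.2,-0.1,0.4, 0.7,-0.25,7,-0.15,-0.2,-0.1,0.4, 0.7,-0.25,7.7,-0.15,-0.2,-0.1,0.4, 0.7,-0.25,7.7,-0.15,-0.2,-0.1,0.4, 0.7,-0.25,7.7,-0.15,-0.2,-0.1,0.4]'; python3 -c "
from h import *
sync();plan([551.5,-143.5,70],[-90,0,-88.5])
pic('s9','scene',(270,160,340,240),7)"
```

```text
clock: 20.1
eef_pos: [552.2, -143.6, 73.6]
tool_rot: [-1.569, 0.001, -1.546]
force: [0.2, -0.4, 0.2]
width: 59.8
{'clock': 20.1, 'qpos': [0.3, 0.74, -0.14, 1.87, 0.18, 0.55, 0.06], 'eef_pos': [552.16, -143.57, 73.64], 'force': [0.18, -0.36, 0.18], 'width': 59.8} [-8.991e+01  4.000e-02 -8.858e+01]
row [-0.01, 0.36, -0.07] [-0.09, -0.08, -0.04]
```

View pics/s9.png

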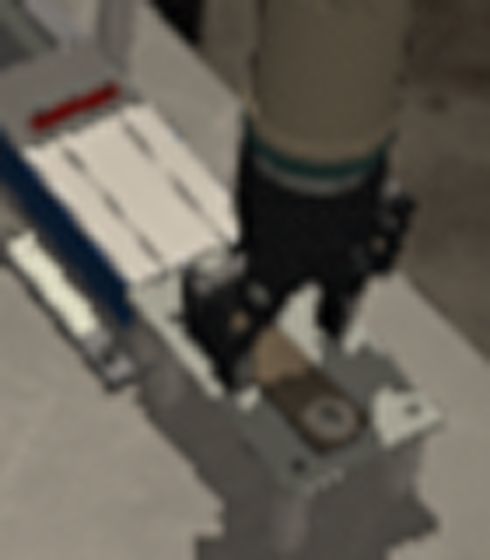

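```bash
python3 -m inch '[0.55,0,0.2,-0.05,0,0,0, 0.55,0,0.35,-0.05,0,0,0, 0.55,0,0.4,-0.05,0,0,0, 0.55,0,0.4,-0.05,0,0,0]'; python3 -c "
from h import *
sync()"
```

```text
clock: 20.55
eef_pos: [551.4, -143.5, 69.4]
tool_rot: [-1.57, 0.001, -1.546]
force: [-0.2, 1.3, 0.3]
width: 47.2
{'clock': 20.55, 'qpos': [0.3, 0.74, -0.14, 1.87, 0.19, 0.54, 0.06], 'eef_pos': [551.36, -143.5, 69.36], 'force': [-0.19, 1.29, 0.29], 'width': 47.16} [-8.994e+01  4.000e-02 -8.859e+01]
```

```bash
python3 -m inch '[0.45,0,0,0,0,0,0, 0.4,0,0,0,0,0,0, 0.35,0,0,0,0,0,0, 0.2,0,0,0,0,0,0, 0,0,0,0,0,0,0, 0,0,0,0,0,0,0, 0,0,0,0,0,0,0]'; python3 -c "
from h import *
sync();pic('s10','scene',(270,160,340,240),7)"
```

```text
clock: 21.25
eef_pos: [552.2, -143.5, 70.0]
tool_rot: [-1.568, 0.0, -1.546]
force: [0.3, 0.8, 5.1]
width: 33.1
{'clock': 21.25, 'qpos': [0.3, 0.74, -0.14, 1.87, 0.19, 0.54, 0.06], 'eef_pos': [552.16, -143.52, 70.0], 'force': [0.32, 0.81, 5.13], 'width': 33.11} [-8.984e+01  3.000e-02 -8.859e+01]
```

View pics/s10.png

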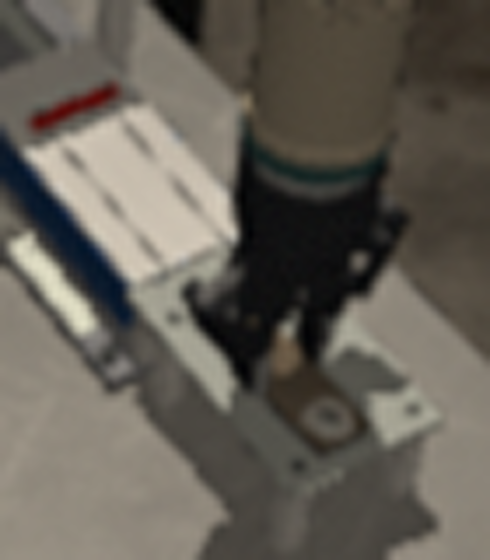

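```bash
python3 -c "
from h import *
plan([563,-83.5,70],[-90,0,-91.1])"
python3 -m inch '[0,-0.5,0,0.1,0,0.3,0, 0,-1,0,0.2,0,0.6,0, 0,-1.5,0,0.3,0,0.9,0, 0,-2,0,0.4,0,1.2,0, 0,-2.5,0,0.5,0,1.5,0, 0,-3,0,0.6,0,1.8,0, 0,-3.5,0,0.7,0,2.1,0, 0,-4,0,0.8,0,2.5,0, 0,-4.5,0,0.8,0,2.5,0, 0,-4.5,0,0.8,0,2.5,0]'; python3 -c "
from h import *
sync();pic('s11','scene',(250,130,340,230),6);pic('t11','top',(230,135,320,180),8)"
```

```text
row [-5.97, 0.01, 1.23] [-0.15, 2.51, -0.03]
clock: 22.3
eef_pos: [558.7, -99.5, 70.0]
tool_rot: [-1.569, -0.001, -1.59]
force: [-0.3, -2.4, 5.9]
width: 33.3
{'clock': 22.3, 'qpos': [0.2, 0.74, -0.12, 1.88, 0.16, 0.53, -0.04], 'eef_pos': [558.71, -99.45, 69.99], 'force': [-0.29, -2.39, 5.89], 'width': 33.32} [-8.987e+01 -5.000e-02 -9.112e+01]
```

View pics/s11.png

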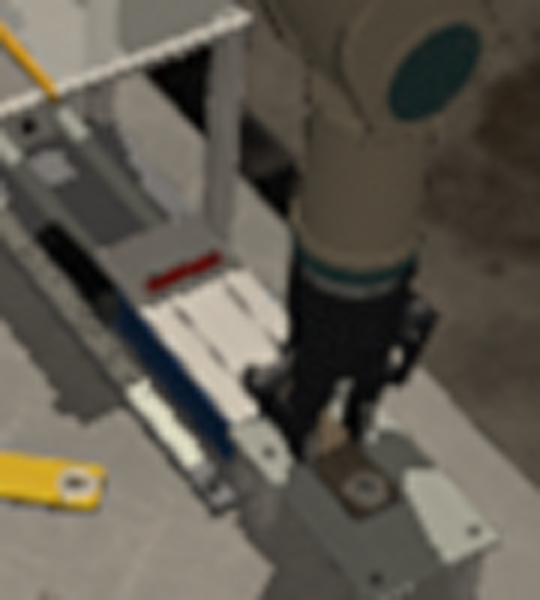

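View pics/t11.png

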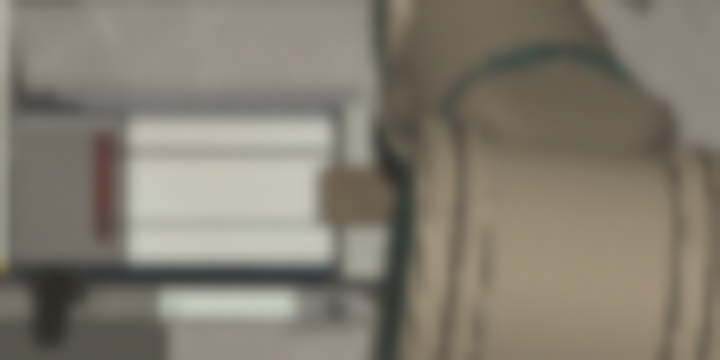

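```bash
python3 -c "
import cv2
a=cv2.imread('pics/t11.png')[60:300,80:440];cv2.imwrite('pics/t11z.png',cv2.resize(a,None,fx=2.2,fy=2.2))
from fit import *
q=lambda u,v:np.array([(u+.5)/8-.5+230,(v+.5)/8-.5+135])
for n,u,z in(('sTL',(320,170),74),('sBL',(320,223),74),('l1L',(150,150),65),('l1R',(310,150),65),('l2L',(150,223),65),('l2R',(310,221),65),('barT',(110,135),75),('barB',(110,240),75)): print(n,unproj('top',q(*u),z).round(1))"
```

```text
sTL [572.  -41.7  74. ]
sBL [541.9 -41.1  74. ]
l1L [587.4  52.8  65. ]
l1R [585.8 -36.7  65. ]
l2L [545.6  53.3  65. ]
l2R [545.2 -35.8  65. ]
barT [593.8  74.7  75. ]
barB [534.1  75.4  75. ]
```

View pics/t11z.png

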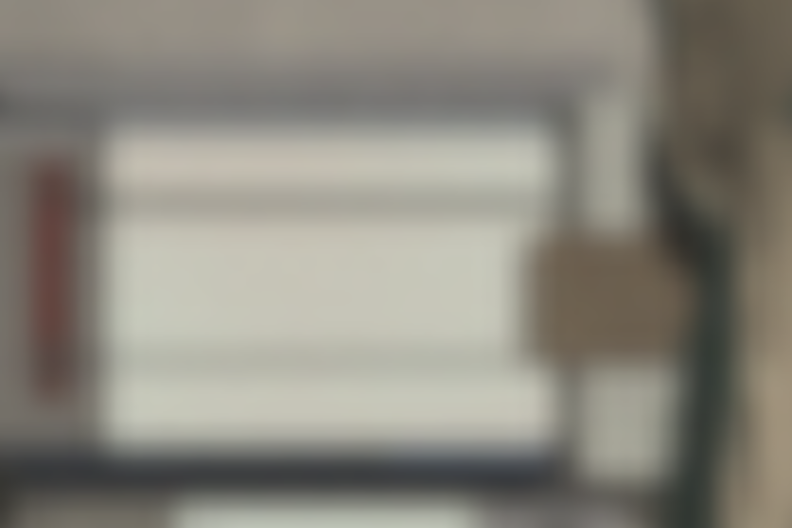

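```bash
python3 -m inch '[0,-0.6,0,0.1,0,0,0, 0,-1.2,0,0.2,0,0,0, 0,-1.8,0,0.3,0,0,0, 0,-2.5,0,0.43,0,0,0, 0,-3.2,0,0.43,0,0,0, 0,-3.9,0,0.43,0,0,0, 0,-4.6,-0.03,0.43,0,0,0, 0,-5.3,-0.05,0.43,0,0,0, 0,-6,-0.05,0.43,0,0,0, 0,-6.7,-0.05,0.43,0,0,0, 0,-7.4,-0.05,0.43,0,0,0, 0,-7.9,-0.05,0.43,0,0,0]'; python3 -c "
from h import *
sync();plan([564.8,0,70],[-90,0,-91.1]);pic('s12','scene',(250,130,340,230),6);pic('t12','top',(230,135,320,180),8)"
```

```text
clock: 23.6
eef_pos: [563.7, -17.9, 69.6]
tool_rot: [-1.571, 0.002, -1.589]
force: [-0.2, -1.0, -0.7]
width: 33.2
{'clock': 23.6, 'qpos': [0.05, 0.73, -0.1, 1.89, 0.14, 0.52, -0.16], 'eef_pos': [563.7, -17.92, 69.58], 'force': [-0.2, -1.01, -0.72], 'width': 33.15} [-8.999e+01  9.000e-02 -9.103e+01]
row [-1.79, -0.04, 0.08] [-0.01, 0.07, -0.09]
```

View pics/s12.png

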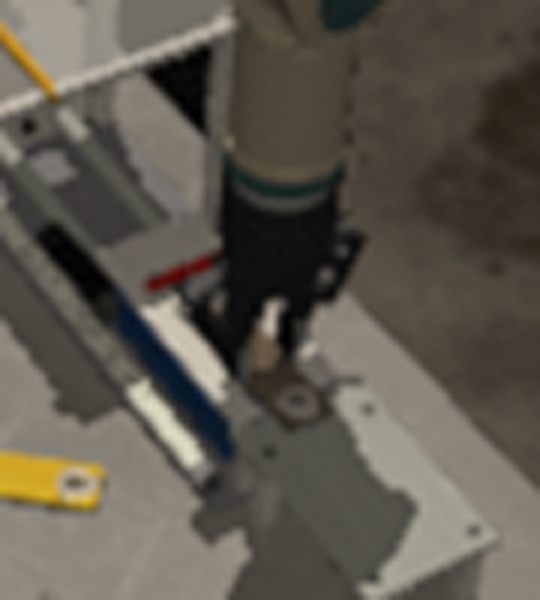

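View pics/t12.png

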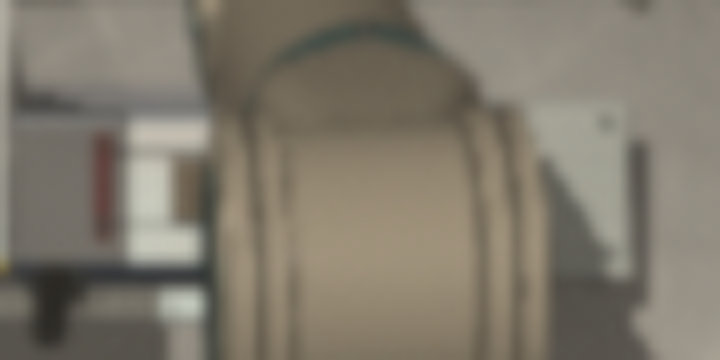

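```bash
python3 -c "
import cv2
a=cv2.imread('pics/t12.png')[110:290,70:240];cv2.imwrite('pics/t12z.png',cv2.resize(a,None,fx=3.3,fy=3.3,interpolation=cv2.INTER_CUBIC))
from fit import *
print(proj('top',(565,40,74))-proj('top',(565,40,65)))"
```

```text
[-0.03765484 -0.47662929]
```

View pics/t12z.png

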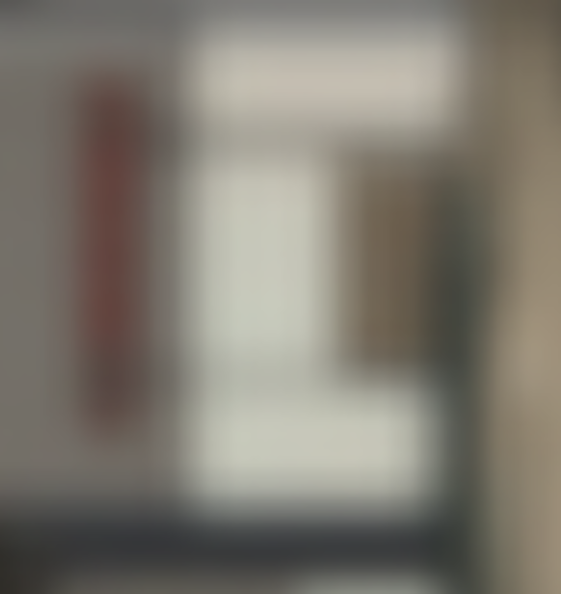

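```bash
python3 -m inch '[0,-0.5,-0.02,0.1,0,0,0, 0,-1,-0.04,0.15,0,0,0, 0,-1.5,-0.04,0.18,0,0,0, 0,-2,-0.04,0.18,0,0,0, 0,-2.4,-0.04,0.18,0,0,0, 0,-2.6,-0.04,0.18,0,0,0, 0,-2.6,-0.04,0.18,0,0,0]'; python3 -c "
from h import *
sync();pic('s13','scene',(255,130,335,220),7);pic('t13','top',(230,135,320,180),8)"
```

```text
clock: 24.4
eef_pos: [566.3, 7.0, 70.3]
tool_rot: [-1.57, 0.001, -1.589]
force: [-0.3, 0.1, -1.3]
width: 33.2
{'clock': 24.4, 'qpos': [0.0, 0.73, -0.1, 1.88, 0.13, 0.53, -0.2], 'eef_pos': [566.31, 7.03, 70.28], 'force': [-0.25, 0.1, -1.29], 'width': 33.17} [-8.995e+01  6.000e-02 -9.106e+01]
```

View pics/s13.png

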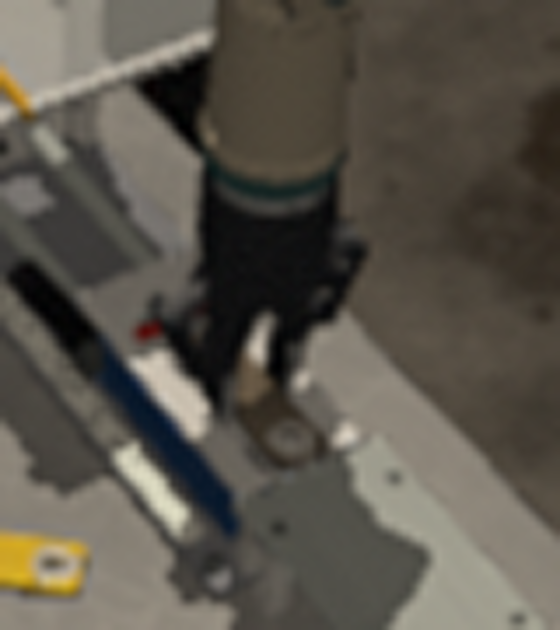

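View pics/t13.png

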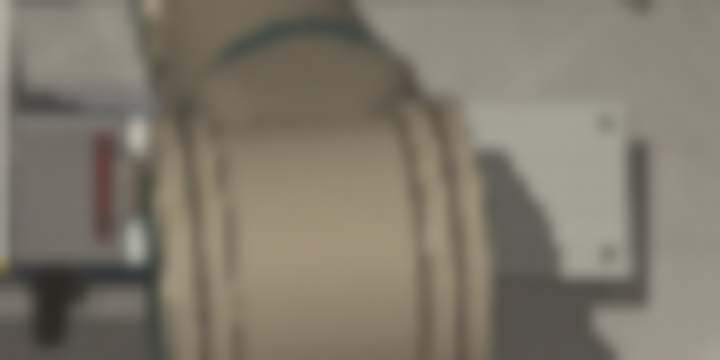

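```bash
python3 -m inch '[0,-0.2,0,0.02,0,0,0, 0,-0.35,0,0.04,0,0,0, 0,-0.35,0,0.05,0,0,0, 0,-0.35,0.1,0.05,0,0,0, 0,-0.35,0.2,0.05,0,0,0, 0,-0.35,0.25,0.05,0,0,0, 0,-0.35,0.25,0.05,0,0,0]'; python3 -c "
from h import *
sync();pic('s14','scene',(255,130,335,220),7)"
```

```text
clock: 25.2
eef_pos: [566.8, 10.0, 67.7]
tool_rot: [-1.57, 0.001, -1.59]
force: [-0.1, 0.6, -2.5]
width: 32.9
{'clock': 25.2, 'qpos': [-0.01, 0.74, -0.1, 1.88, 0.13, 0.52, -0.21], 'eef_pos': [566.83, 9.95, 67.7], 'force': [-0.14, 0.6, -2.53], 'width': 32.93} [-8.996e+01  5.000e-02 -9.110e+01]
```

View pics/s14.png

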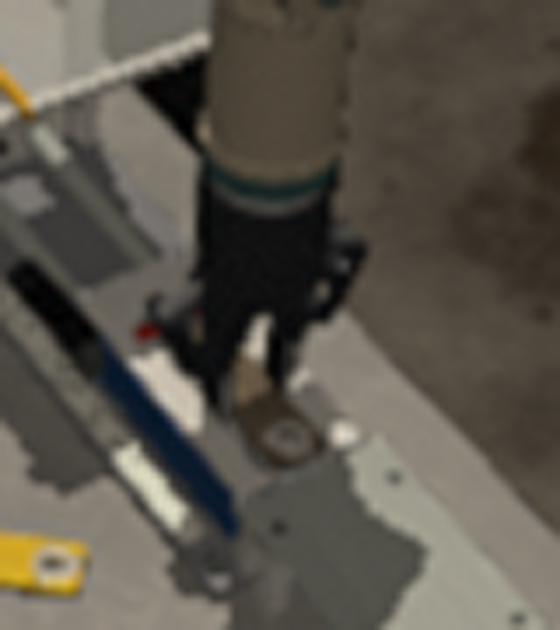

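```bash
python3 -m inch '[0,-0.1,0.02,0,0,0,0, 0,-0.2,0.03,0,0,0,0, 0,-0.2,0.03,0,0,0,0]' && python3 -m inch '[0,-0.1,0,0,0,0,0, 0,-0.1,0,0,0,0,0, 0,-0.1,0,0,0,0,0]' &&  python3 -m inch '[0,-0.1,0,0,0,0,0, 0,-0.1,0,0,0,0,0, 0,-0.1,0,0,0,0,0]'
```

```text
clock: 25.55
eef_pos: [567.0, 12.4, 67.6]
tool_rot: [-1.57, 0.001, -1.589]
force: [0.3, -0.4, -2.2]
width: 33.1
clock: 25.85
eef_pos: [567.0, 13.1, 67.5]
tool_rot: [-1.57, 0.001, -1.59]
force: [-0.3, -0.3, -1.3]
width: 33.0
clock: 26.15
eef_pos: [567.0, 14.1, 67.6]
tool_rot: [-1.57, 0.001, -1.59]
force: [0.3, -0.8, -1.9]
width: 33.3
```

```bash
python3 -m inch '[0,-0.1,0,0,0,0,0, 0,-0.1,0,0,0,0,0, 0,-0.1,0,0,0,0,0]'; python3 -c "
from h import *
sync();pic('t15','top',(230,145,270,175),18);pic('s15','scene',(255,130,335,220),7)"
```

```text
clock: 26.45
eef_pos: [567.0, 15.1, 67.5]
tool_rot: [-1.57, 0.001, -1.59]
force: [-0.5, -0.7, -1.7]
width: 33.1
{'clock': 26.45, 'qpos': [-0.01, 0.74, -0.09, 1.88, 0.13, 0.52, -0.21], 'eef_pos': [567.02, 15.1, 67.54], 'force': [-0.51, -0.7, -1.74], 'width': 33.15} [-8.994e+01  5.000e-02 -9.109e+01]
```

View pics/t15.png

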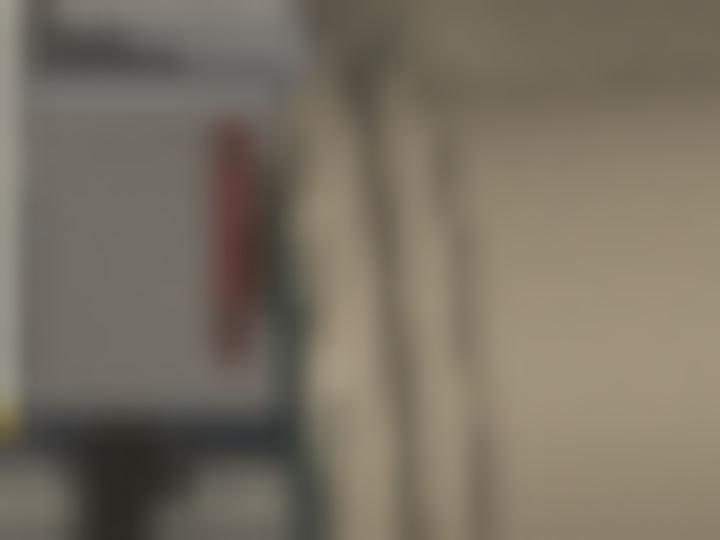

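View pics/s15.png

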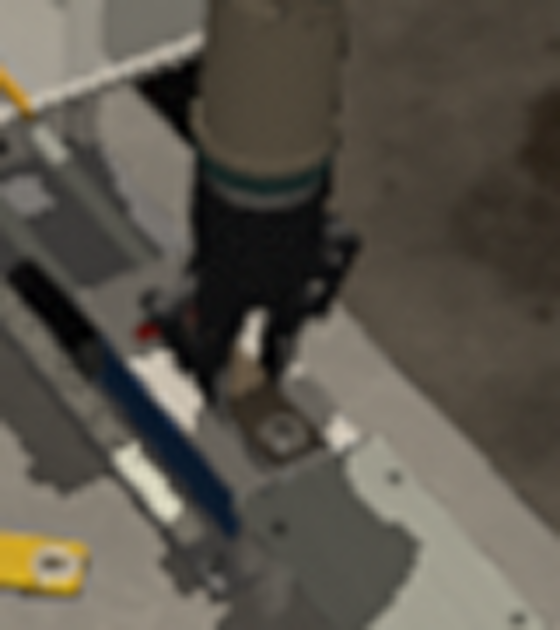

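```bash
for i in 1; do python3 -m inch '[0,-0.1,0,0,0,0,0, 0,-0.1,0,0,0,0,0, 0,-0.1,0,0,0,0,0]'; done; python3 -m inch '[0,-0.05,0,0,0,0,0, 0,-0.1,0,0,0,0,0, 0,-0.1,0,0,0,0,0]'; python3 -c "
from h import *
st()"
```

```text
clock: 26.85
eef_pos: [567.0, 16.1, 67.5]
tool_rot: [-1.57, 0.001, -1.59]
force: [-0.7, -1.0, -1.9]
width: 32.7
clock: 27.15
eef_pos: [567.0, 16.7, 67.5]
tool_rot: [-1.57, 0.0, -1.59]
force: [-0.2, -0.5, -2.6]
width: 33.2
{'clock': 27.15, 'qpos': [-0.02, 0.74, -0.09, 1.88, 0.13, 0.52, -0.22], 'eef_pos': [567.0, 16.74, 67.53], 'force': [-0.2, -0.55, -2.58], 'width': 33.17} [-8.995e+01  3.000e-02 -9.110e+01]
```

```bash
python3 -m inch '[0,-0.05,0,0,0,0,0, 0,-0.1,0,0,0,0,0, 0,-0.1,0,0,0,0,0]'; python3 -m inch '[0,-0.05,0,0,0,0,0, 0,-0.05,0,0,0,0,0]'; python3 -m inch '[0,-0.05,0,0,0,0,0, 0,-0.05,0,0,0,0,0]'
```

```text
clock: 27.45
eef_pos: [567.0, 16.8, 67.5]
tool_rot: [-1.57, -0.001, -1.591]
force: [-0.5, -4.9, -1.1]
width: 32.8
clock: 27.65
eef_pos: [567.0, 17.5, 67.5]
tool_rot: [-1.57, -0.0, -1.591]
force: [-0.2, -5.3, -1.3]
width: 33.1
clock: 27.85
eef_pos: [567.0, 18.4, 67.5]
tool_rot: [-1.57, 0.0, -1.59]
force: [-0.4, -4.5, -2.1]
width: 32.9
```

```bash
python3 -m inch '[0,0.1,0.03,0,0,0,0, 0,0.15,0.05,0,0,0,0, 0.4,0.15,0.05,0,0,0,0, 0.5,0.15,0.05,0,0,0,0, 0.6,0.15,0.05,0,0,0,0, 0.6,0.15,0.05,0,0,0,0]';python3 -m inch '[0.6,0,-1,0,0,0,0, 0.6,0,-3,0,0,0,0, 0.6,0,-6,0,0,0,0, 0.6,2,-9,-2,0,0,0, 0.6,6,-11,-6,0,0,0, 0.6,11,-11,-11,0,0,0, 0.6,15,-11,-15,0,0,0, 0.6,15,-11,-15,0,0,0, 0.6,15,-11,-15,0,0,0]'; python3 -c "
from h import *
sync();pic('t16','top',(225,140,285,180),13);pic('s16','scene',(245,140,335,220),8)"
```

```text
clock: 28.45
eef_pos: [567.3, 18.4, 67.2]
tool_rot: [-1.569, 0.002, -1.589]
force: [0.6, 0.2, 0.1]
width: 51.2
clock: 29.35
eef_pos: [409.6, -133.4, 177.5]
tool_rot: [-1.573, -0.001, -1.597]
force: [-1.6, 0.8, 0.4]
width: 51.3
{'clock': 29.35, 'qpos': [0.35, 0.41, -0.14, 2.16, 0.1, 0.58, 0.11], 'eef_pos': [409.6, -133.37, 177.48], 'force': [-1.58, 0.8, 0.41], 'width': 51.3} [-9.012e+01 -6.000e-02 -9.153e+01]
```

View pics/t16.png

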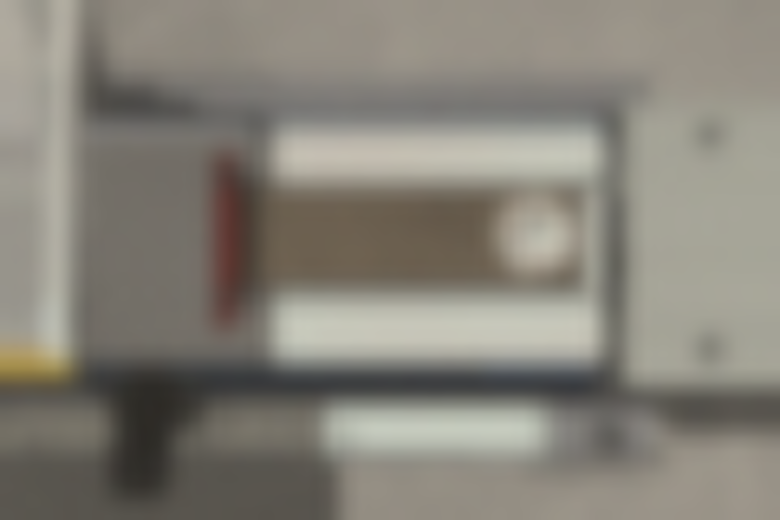

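View pics/s16.png

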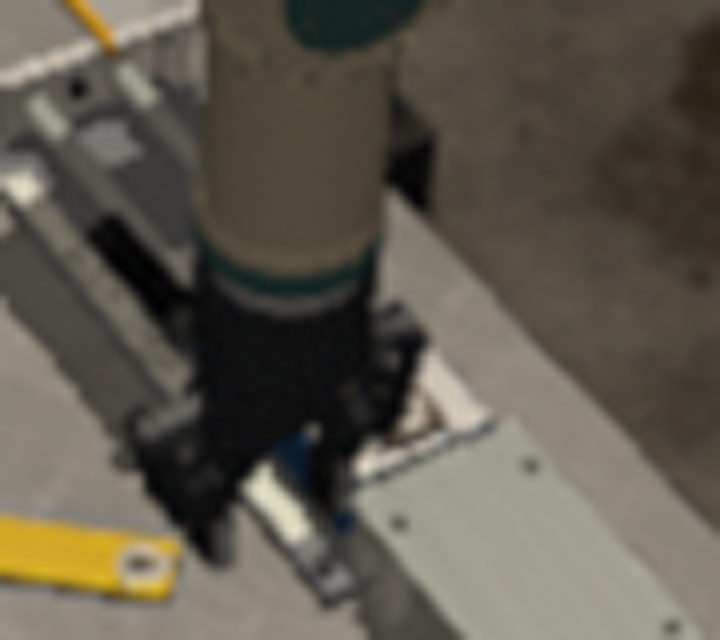

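```bash
python3 - <<'E'
from h import *; from cell import imaging; import cv2
im=imaging.get_image("top")["img"][...,::-1].copy();cv2.imwrite("pics/t17raw.png",im)
g=lambda a:a.astype(float)
t11=cv2.resize(cv2.imread("pics/t11.png"),(90,45),interpolation=cv2.INTER_AREA)
now=im[135:180,230:320]
# redness column profile rows 153..164
for n,a in(("t11",t11),("now",now)):
    r=g(a)[19:29,:,2]-g(a)[19:29,:,1]; p=r.mean(0)[8:18]; p=np.clip(p-5,0,None); print(n,p.round(1),(p*np.arange(8,18)).sum()/p.sum())
    r=(g(a)[14:34,10:14,2]-g(a)[14:34,10:14,1]).mean(1);r=np.clip(r-8,0,None);print(' rows',(r*np.arange(14,34)).sum()/r.sum())
gray=cv2.cvtColor(im,cv2.COLOR_BGR2GRAY).astype(float)
print("now strip prof",gray[145:175,247:262].mean(1).round(0).tolist())
g11=cv2.cvtColor(t11,cv2.COLOR_BGR2GRAY).astype(float)
print("t11 lines prof",g11[10:40,17:32].mean(1).round(0).tolist())
# static control: infeed/right edge columns
print("gap now",gray[155:158,268:278].mean(0).round(0).tolist()); print("gap t11",g11[17:20,38:48].mean(0).round(0).tolist())
print("gap now upper",gray[150:153,268:278].mean(0).round(0).tolist()); print("gap t11",g11[15:18,38:48].mean(0).round(0).tolist())
E
```

```text
t11 [ 0.   0.   1.3  8.7 19.7 17.1  5.2  0.   0.   0. ] 12.311538461538463
 rows 22.240291262135923
now [ 0.   0.   3.3 17.1 28.3 16.7  4.6  3.8  3.7  3.5] 12.566666666666665
 rows 23.086178861788618
now strip prof [140.0, 131.0, 123.0, 121.0, 139.0, 170.0, 188.0, 187.0, 164.0, 126.0, 100.0, 95.0, 96.0, 97.0, 98.0, 98.0, 105.0, 135.0, 173.0, 193.0, 196.0, 189.0, 155.0, 97.0, 63.0, 91.0, 143.0, 175.0, 176.0, 155.0]
t11 lines prof [140.0, 131.0, 122.0, 121.0, 140.0, 169.0, 187.0, 185.0, 170.0, 169.0, 186.0, 194.0, 196.0, 196.0, 196.0, 196.0, 193.0, 184.0, 184.0, 193.0, 196.0, 188.0, 154.0, 97.0, 65.0, 91.0, 142.0, 174.0, 175.0, 155.0]
gap now [145.0, 136.0, 153.0, 128.0, 109.0, 141.0, 161.0, 164.0, 164.0, 164.0]
gap t11 [178.0, 177.0, 168.0, 142.0, 124.0, 141.0, 156.0, 149.0, 113.0, 75.0]
gap now upper [186.0, 185.0, 176.0, 138.0, 119.0, 143.0, 159.0, 162.0, 162.0, 160.0]
gap t11 [185.0, 185.0, 175.0, 146.0, 125.0, 142.0, 157.0, 149.0, 113.0, 81.0]
```

The strip lies flat against the bar and centred between the lines. My last three nudges moved the carriage off the end: TCP y went from 16.8 to 18.4, and the bar shifted about 0.3 px in the top view, so roughly 1.5 mm. I'll set it back by nudging the left face of the stop bar to the right. The tool will lean right so it stays clear of the guard.

```bash
python3 - <<'E'
from h import *
R=Ro.from_euler("x",20,degrees=True)*Ro.from_euler("xyz",[-90,0,-91.1],degrees=True)
e=R.as_euler("xyz",degrees=True);print(e)
sync()
plan([480,-40,190],e);plan([566,60,190],e);plan([566,83,146],e)
E
```

```text
[-90.40033615  19.99615692 -91.1705765 ]
{'clock': 29.5, 'qpos': [0.35, 0.42, -0.14, 2.15, 0.1, 0.58, 0.11], 'eef_pos': [415.4, -129.33, 177.51], 'force': [0.17, -0.33, 0.28], 'width': 50.91} [-8.980e+01  5.000e-02 -9.108e+01]
row [-9.05, -1.22, 6.3] [-0.58, 0.06, 19.95]
row [-19.21, -1.18, 14.71] [-0.58, 0.06, 19.95]
row [-21.51, 3.22, 14.65] [-0.58, 0.06, 19.95]
```

```bash
python3 -m inch '[0.3,-4,-1.2,3,0,0,7, 0.1,-8,-1.2,6,0,0,14, 0,-12,-1.2,9,-0.6,0,20, 0,-16,-1.2,12,-0.6,0,20, 0,-19.2,-1.2,14.7,-0.6,0,20, 0,-20.5,1,14.7,-0.6,0,20, 0,-21.5,3.2,14.7,-0.6,0,20, 0,-21.5,3.2,14.7,-0.6,0,20, 0,-21.5,3.2,14.7,-0.6,0,20]'; python3 - <<'E'
from h import *
sync();e=[-90.4,20,-91.17]
plan([566,110,72],e)
pic('s18','scene',(225,80,345,220),4);pic('t18','top',(200,130,290,190),7)
E
```

```text
clock: 30.4
eef_pos: [565.5, 83.7, 145.2]
tool_rot: [-1.581, 0.35, -1.59]
force: [-0.5, 0.6, 1.2]
width: 0.2
{'clock': 30.4, 'qpos': [0.25, 0.68, -0.37, 1.84, -0.21, 0.66, 0.11], 'eef_pos': [565.51, 83.65, 145.2], 'force': [-0.46, 0.56, 1.22], 'width': 0.2} [-90.58  20.08 -91.08]
row [0.04, 7.78, 0.08] [0.21, 0.09, -0.08]
```

View pics/s18.png

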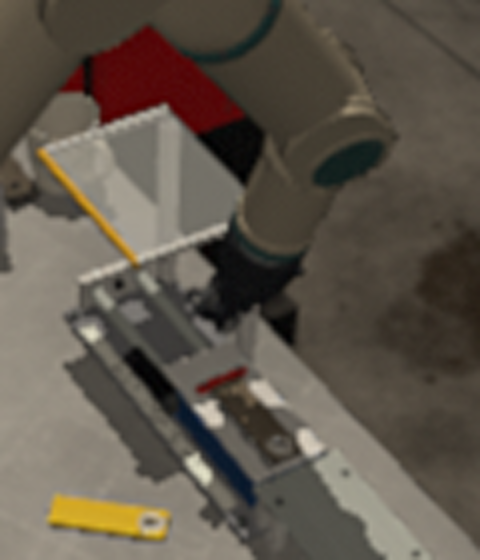

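View pics/t18.png

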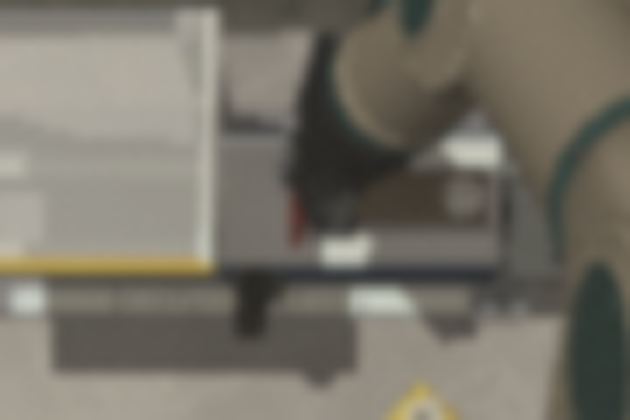

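```bash
python3 -m inch '[0,0,1.5,0,0,0,0, 0,0,3,0,0,0,0, 0,0,4.5,0,0,0,0, 0,0,6,0,0,0,0, 0,0,7,0,0,0,0, 0,0,7.8,0,0,0,0, 0,0,7.8,0,0,0,0]'; python3 - <<'E'
from h import *
sync();e=[-90.4,20,-91.17]
plan([566,100,72],e)
pic('s19','scene',(225,80,345,220),4);pic('t19','top',(225,140,285,180),13)
E
```

```text
clock: 31.2
eef_pos: [564.9, 109.3, 71.5]
tool_rot: [-1.581, 0.35, -1.592]
force: [-0.2, 0.3, -0.1]
width: 0.4
{'clock': 31.2, 'qpos': [0.2, 0.79, -0.36, 1.88, -0.2, 0.49, 0.1], 'eef_pos': [564.89, 109.26, 71.55], 'force': [-0.23, 0.28, -0.09], 'width': 0.39} [-90.6   20.05 -91.2 ]
row [0.85, -0.36, 0.13] [0.19, -0.03, -0.05]
```

View pics/s19.png

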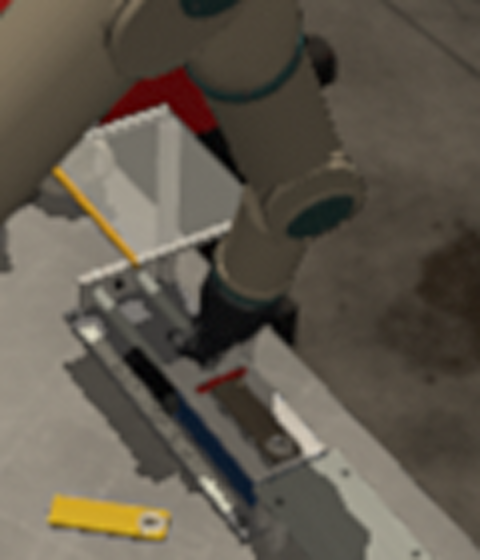

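View pics/t19.png

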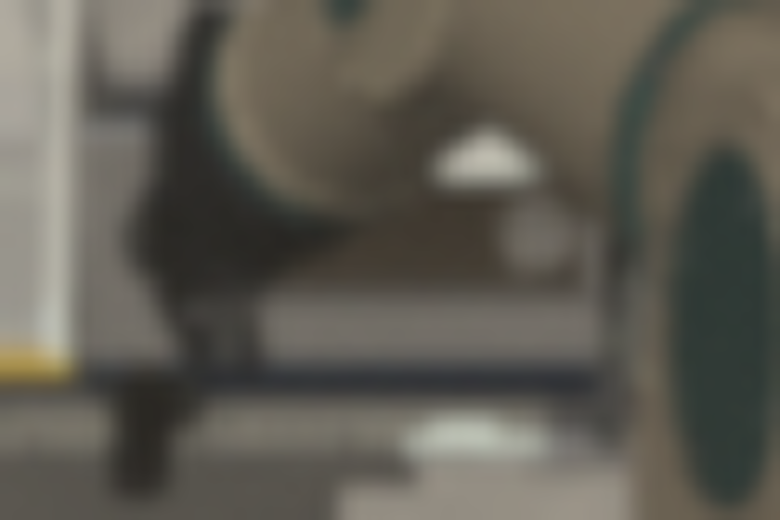

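```bash
python3 -m inch '[0,0.19,-0.07,0,0,0,0, 0,0.38,-0.14,0,0,0,0, 0,0.56,-0.2,0,0,0,0, 0,0.56,-0.2,0,0,0,0]'; python3 -m inch '[0,0.1,-0.03,0,0,0,0, 0,0.19,-0.07,0,0,0,0, 0,0.19,-0.07,0,0,0,0]'
```

```text
clock: 31.7
eef_pos: [565.1, 102.6, 71.9]
tool_rot: [-1.58, 0.35, -1.592]
force: [0.2, 0.4, -0.8]
width: 0.1
clock: 32.0
eef_pos: [564.9, 101.1, 71.8]
tool_rot: [-1.581, 0.35, -1.592]
force: [0.0, -0.2, 0.6]
width: -0.1
```

```bash
python3 -m inch '[0,0.1,-0.03,0,0,0,0, 0,0.19,-0.07,0,0,0,0, 0,0.19,-0.07,0,0,0,0]'; python3 -m inch '[0,0.1,-0.03,0,0,0,0, 0,0.19,-0.07,0,0,0,0, 0,0.19,-0.07,0,0,0,0]'
```

```text
clock: 32.3
eef_pos: [564.8, 99.2, 71.8]
tool_rot: [-1.581, 0.35, -1.592]
force: [-0.8, -0.4, 0.3]
width: 0.1
clock: 32.6
eef_pos: [564.7, 98.6, 72.0]
tool_rot: [-1.581, 0.351, -1.591]
force: [0.2, 4.7, -0.6]
width: -0.1
```

```bash
python3 -m inch '[0,0.1,-0.03,0,0,0,0, 0,0.1,-0.03,0,0,0,0, 0,0.1,-0.03,0,0,0,0]'; python3 -m inch '[0,0.1,-0.03,0,0,0,0, 0,0.1,-0.03,0,0,0,0, 0,0.1,-0.03,0,0,0,0]'
```

```text
clock: 32.9
eef_pos: [564.7, 97.2, 71.9]
tool_rot: [-1.581, 0.351, -1.591]
force: [0.5, 5.0, -0.8]
width: -0.3
clock: 33.2
eef_pos: [564.7, 97.0, 72.0]
tool_rot: [-1.581, 0.352, -1.59]
force: [1.0, 6.5, -2.0]
width: -0.3
```

```bash
python3 -m inch '[0,0.1,-0.03,0,0,0,0, 0,0.1,-0.03,0,0,0,0, 0,0.1,-0.03,0,0,0,0]'
```

```text
clock: 33.5
eef_pos: [564.6, 96.9, 72.0]
tool_rot: [-1.581, 0.353, -1.589]
force: [0.8, 9.7, -2.4]
width: -0.1
```

```bash
python3 -m inch '[0,-0.5,0.18,0,0,0,0, 0,-1.1,0.4,0,0,0,0, 0,-1.1,0.4,0,0,0,0, 0,-1.1,-1,0,0,0,0, 0,-1.1,-3,0,0,0,0, 0,-1.1,-6,0,0,0,0, 0,-1.1,-9,0,0,0,0, 0,-1.1,-12,0,0,0,0, 0,-1.1,-12,0,0,0,0]'; python3 - <<'E'
from h import *
sync();plan([420,-170,230],[-90,0,-91])
E
```

```text
clock: 34.4
eef_pos: [568.3, 60.3, 192.5]
tool_rot: [-1.572, 0.347, -1.593]
force: [1.6, 0.3, -0.0]
width: 0.1
{'clock': 34.4, 'qpos': [0.29, 0.61, -0.37, 1.8, -0.2, 0.76, 0.11], 'eef_pos': [568.32, 60.31, 192.48], 'force': [1.56, 0.32, -0.05], 'width': 0.1} [-90.06  19.91 -91.25]
row [20.67, -11.46, -14.34] [0.02, -0.23, -19.91]
```

```bash
python3 -m inch '[0,3,-2,-2,0,0,-4, 0,7,-4,-4,0,0,-8, 0,11,-6,-7,0,0,-14, 0,15,-8,-10,0,0,-20, 0,19,-10,-13,0,0,-20, 0,20.6,-11.4,-14.3,0,0,-20, 0,20.6,-11.4,-14.3,0,0,-20, 0,20.6,-11.4,-14.3,0,0,-20]'; python3 - <<'E'
from h import *
from cell import imaging; import cv2
st()
im=imaging.get_image("top")["img"][...,::-1].copy();cv2.imwrite("pics/t20raw.png",im)
cv2.imwrite("pics/t20.png",cv2.resize(im[140:180,225:285],None,fx=13,fy=13,interpolation=cv2.INTER_CUBIC))
pic('s20','scene',(225,110,345,230),6)
g=im[135:180,230:320].astype(float);r=(g[19:29,:,2]-g[19:29,:,1]).mean(0)[8:18];print(r.round(1))
E
```

```text
clock: 35.2
eef_pos: [418.3, -167.6, 226.4]
tool_rot: [-1.579, 0.0, -1.591]
force: [1.2, -0.1, -0.4]
width: -0.3
{'clock': 35.2, 'qpos': [0.43, 0.36, -0.15, 2.04, 0.08, 0.75, 0.21], 'eef_pos': [418.32, -167.59, 226.36], 'force': [1.21, -0.1, -0.43], 'width': -0.33} [-9.048e+01  3.000e-02 -9.114e+01]
[ 4.3  4.6  6.1 12.9 24.9 23.8 12.4  9.1  8.9  8.8]
```

View pics/t20.png

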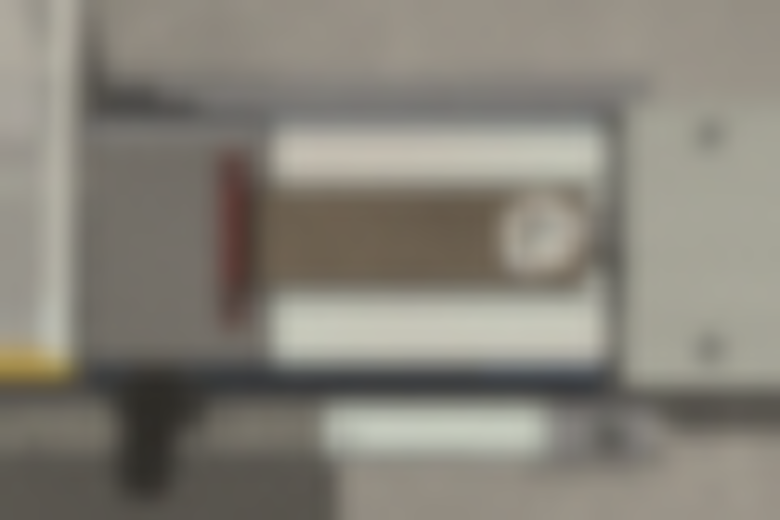

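View pics/s20.png

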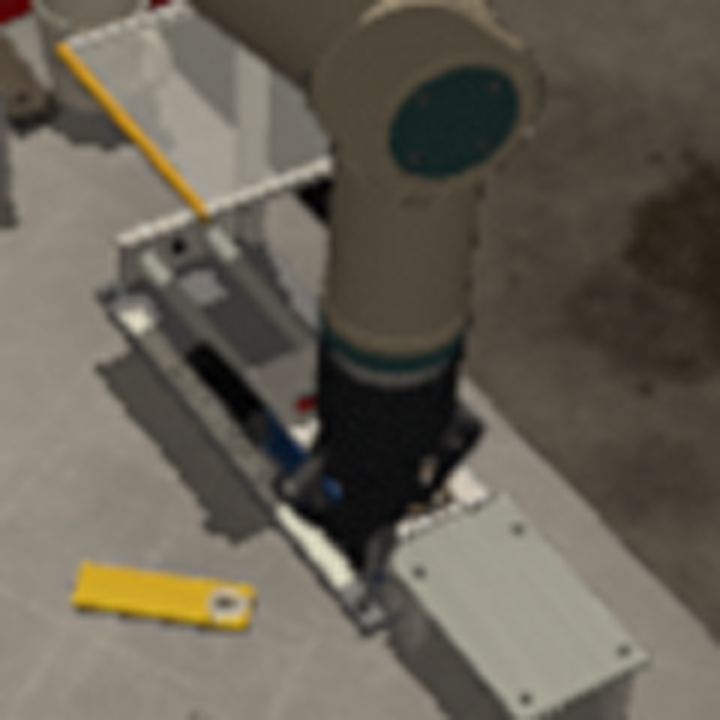

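```bash
python3 - <<'E'
import cv2,numpy as np
a=cv2.cvtColor(cv2.imread("pics/t20raw.png"),cv2.COLOR_BGR2GRAY).astype(float)
l=cv2.cvtColor(cv2.resize(cv2.imread("pics/t11.png"),(90,45),interpolation=cv2.INTER_AREA),cv2.COLOR_BGR2GRAY).astype(float)
def edges(p):
    i=np.where(p[:-1]>145)[0]
    up=[k+(p[k]-145)/(p[k]-p[k+1]) for k in range(len(p)-1) if p[k]>145>=p[k+1]]
    dn=[k+(145-p[k])/(p[k+1]-p[k]) for k in range(len(p)-1) if p[k]<=145<p[k+1]]
    return np.round(up,2),np.round(dn,2)
for c in((247,250),(251,254),(255,258),(259,262)): print(c,*edges(a[150:168,c[0]:c[1]].mean(1)))
for c in((17,22),(22,27),(27,32)):
    p=l[15:33,c[0]:c[1]].mean(1); d=np.clip(192-p,0,None); print("lines",(d[2:6]*np.arange(2,6)).sum()/d[2:6].sum(),(d[10:15]*np.arange(10,15)).sum()/d[10:15].sum())
E
```

```text
(247, 250) [3.5] [12.25]
(251, 254) [3.53] [12.24]
(255, 258) [3.52] [12.27]
(259, 262) [3.5] [12.25]
lines 3.457912457912457 12.525641025641026
lines 3.4948805460750854 12.5
lines 3.5309090909090908 12.471264367816092
```

```bash
python3 -c "
from cell import finish_job,ctrl
print(ctrl.read_state()['force']);print(finish_job())"
```

```text
[-0.4028754   0.3193815   0.57820289]
the job is handed in; nothing more can be done
None
```

The slide check and the loading are done, but I nudged the carriage about 1.6 mm off the right end during the loading and had to set it back. I handed the job in at about 35 s of the 61 s allowed.

- **Slide check:** I gripped the black handle with the tool leaned 26°, clear of the guard. I ran the carriage slowly to its left end and paused about 1 s on the handle. I then ran it back to the right end and paused likewise. The handle moved 159.9 mm between the two end stops. The drag was an even 5 N or so, so I felt no sticky spots.
- **Loading:** I gripped the dark steel strip across its width and slid it level over the gap. I lowered it the 3 mm onto the deck, brought it up to the red stop bar, and let go.
- **Carriage nudge:** I stepped slightly too far after the strip met the bar, which pushed the carriage off the end. I corrected this by pushing the bar's left face gently back until it stopped, at a peak of about 10 N. The top view then showed the bar back where it had been at the right end.

**Last checks:**
- **Strip:** In the top view the strip lies straight, with no measurable skew. It is centred between the black lines to within about 0.5 mm, and its leading end is at the bar.
- **Fine gaps:** At about 4 mm per pixel, the picture alone cannot confirm sub-millimetre contact with the bar or the exact end position. For those I relied on the force readings.
- **Robot and other objects:** The arm was touching nothing at hand-in. I saw no movement of the other objects in the pictures I looked at, but I did not measure each one.

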